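# Pack the dried chip stacks and plaques into their trays

## Robot

A 6-joint arm with a two-finger parallel gripper is mounted at the origin on the work surface. World frame = base frame: x ahead of the robot, y to its left, z up, the work surface at z = 0. Lengths are in mm, angles in rad, forces in N, time in s.
With the tool pointing down it reaches from about 275 to 750 mm from the base axis. Payload 10.2 kg.
Tool frame: the origin (TCP) lies midway between the tips of the shut fingers; the grasp point (between the pads) lies grasp_offset behind it (grasp_offset is the distance from the TCP to the grasp point, in mm); x points along the fingers, z is the direction in which the jaws open and shut, and the axes are right-handed (so a half turn about x gives the same grasp; the last joint's range is limited). The gripper opens to 85 mm and grips with 20 to 120 N. Pads are 22 mm wide; open, the fingers measure 114 mm over their backs; the gripper's body (76 mm by 85 mm) begins 54 mm behind the grasp point. The pads swing forward as they close: fully open they stand 13 mm farther back than shut.
Start: joints at [0.961, 0.313, 1.498, -0, 1.331, -0.223], TCP at [198.057, 486.215, 231.294] pointing down, gripper open.
Joint ranges: [-2.94, 2.94], [-0.97, 2.17], [0.19, 2.56], [-1.23, 4.37], [0.02, 3.11], [-2.88, 2.88]. Speed limits (rad/s): [2.39, 2.39, 3.01, 3.14, 3.14, 3.14].

## Interface

Orientations are given as a unit quaternion [w, x, y, z].
In Python, from rig import sense, capture, calibration, finish_job, grasp_offset gives the robot as it stands.
- The arm moves only by the shell command python3 -m jog 'ROWS' [FORCE]. ROWS is JSON, a list of rows, each an object with "linear": the shift along the tool's x, y, z scaled (see below), a list of three; "rotation": the turn, a rotation vector about the tool's x, y, z scaled (see below), a list of three; "grip": the finger opening in mm, from 0 to 85.4. A call has 1 to 20 rows; each row is the pose to reach, as a shift and turn from the pose measured when the call began, along the tool's axes at that moment; what a row does not reach only later rows make up. The controller multiplies each number of a shift by 0.3 m and each number of a turn by 0.5 rad. A row lasts 1/12 s, in which the tool goes at most 41.7 mm and 7.16 degrees, less where a joint would pass 70% of its speed; a pose out of reach is approached as far as the arm can. A call with a number of a shift or a turn outside -1 to 1 is refused whole. A call with a gripper value outside its range is refused whole. The fingers move at their own pace and stop on an object; FORCE is the grip in N (left out, the last holds). Time passes only in rows, so rows that repeat a pose let the fingers close. It gives the time, the measured TCP pose, the force and the opening at its end, in the units of the state.
- sense(): the state, without advancing time (a new reading comes with each control period).
- capture(name): name is "scene" or "top" or "wrist"; returns (picture, depth): 400x640x3 uint8, red, green, blue; 400x640 float32, mm along the optical axis (not along the pixel's ray), 0 where there is no reading.
- calibration(name): a dict with "intrinsics" (3x3 intrinsics, pixels), "world_from_camera" (4x4, takes a point from camera to world coordinates). Camera axes: x right, y up, looking along -z (the intrinsics and any distortion apply to the point x, -y, -z); pixel columns grow to the right and rows downward; lengths in mm; the calibration is good to about 2 mm. A picture is of the moment at which its call begins: read the wrist's pose just before it. calibration takes no time and is no camera call; for the wrist camera it gives the pose at the moment of the call.
- finish_job(): hands the job in, once; it reports no verdict.
The state is a dict: "time_s": time; "joints": joint angles; "dq": joint speeds; "tau": joint torques, N m; "eef_pos": TCP position; "ee_rot": TCP orientation; "force": force on the tool from outside, world axes, zero at the start; "wrist_torque": the same for the moment, N m; "grip_width": opening from 0.0 (shut) to 1.0 (fully open).
Only numpy, scipy, OpenCV 4.12 (cv2) and the standard library are available. Lean on these libraries where they do the work, as an engineer would, in place of code of your own. Each camera call takes 0.05 s, during which the arm holds its last target.

## Task

Sort the dried gaming pieces from the paper towel into their trays: the two narrow chip stacks go into the tray with the two smaller square bays, the two wide chip stacks into the tray with the two larger square bays, one stack to a bay, and the block of rectangular plaques into the single oblong bay with its long side along the bay's. Each piece must end up standing upright and flat on the floor of its bay, not propped on a rim, and be let go. Leave the jar and the nail brush where they stand among them.

Things in the scene. Friction and masses are not known exactly. Their poses are not given: they have to be found in the camera images.
- narrow_a_mid (a point): a narrow stack of twelve round gaming chips glued together for display, red with black and orange edge spots, standing upright on a paper towel: an upright solid cylinder 39 mm in diameter and 40 mm tall, about 130 g. The point is its centre, 20 mm above its underside; z is up along its axis. The other narrow stack is identical and the two are interchangeable
- narrow_b_mid (a point): a narrow stack of twelve round gaming chips glued together for display, red with black and orange edge spots, standing upright on a paper towel: an upright solid cylinder 39 mm in diameter and 40 mm tall, about 130 g. The point is its centre, 20 mm above its underside; z is up along its axis. The other narrow stack is identical and the two are interchangeable
- wide_a_mid (a point): a wide stack of twelve round gaming chips glued together for display, red with black and orange edge spots, standing upright on a paper towel: an upright solid cylinder 56 mm in diameter and 40 mm tall, about 240 g. The point is its centre, 20 mm above its underside; z is up along its axis. The other wide stack is identical and the two are interchangeable
- wide_b_mid (a point): a wide stack of twelve round gaming chips glued together for display, red with black and orange edge spots, standing upright on a paper towel: an upright solid cylinder 56 mm in diameter and 40 mm tall, about 240 g. The point is its centre, 20 mm above its underside; z is up along its axis. The other wide stack is identical and the two are interchangeable
- plaques_mid (a point): a block of eight rectangular plaques glued together for display, same red, black and orange, lying flat on the paper towel: 70 mm long (its x axis), 44 mm wide (y), 40 mm tall (z up), about 180 g. The point is its centre, 20 mm above its underside
- tray_small: the low grey tray with white rims that has two equal square bays, the smaller ones, each 60 x 60 mm inside, side by side along the tray's y axis. Outside 68 mm (x) by 132 mm (y). Fixed to the table. Floor 3 mm thick, rims and divider 4 mm thick with their tops 8 mm above the table. The origin is the centre of its underside, on the table; the bay centres lie at y = +32 mm and y = -32 mm from it (x = 0), in the tray's own frame; z is up
- tray_large: the low grey tray with white rims that has two equal square bays, the larger ones, each 76 x 76 mm inside, side by side along the tray's y axis. Outside 84 mm (x) by 164 mm (y). Fixed to the table. Floor 3 mm thick, rims and divider 4 mm thick with their tops 8 mm above the table. The origin is the centre of its underside, on the table; the bay centres lie at y = +40 mm and y = -40 mm from it (x = 0), in the tray's own frame; z is up
- tray_oblong: the low grey tray with white rims that has one single oblong bay, 90 mm (the tray's x axis) by 64 mm (y) inside; outside 98 x 72 mm. Fixed to the table. Floor 3 mm thick, rims 4 mm thick with their tops 8 mm above the table. The origin is the centre of its underside, on the table, below the bay's centre; z is up
- jar_mid (a point): a loose small amber jar with a steel lid, 48 mm in diameter and 55 mm tall, standing among the pieces; not to be moved. The point is its centre, half-way up
- brush_mid (a point): a loose wooden nail brush lying on its white bristles among the pieces, 70 mm long (its x axis), 34 mm wide (y), 30 mm tall; not to be moved. The point is its centre, half-way up

How it is judged:
By the outcome, as a careful person would: the job done as asked, in the order asked, and still so for the second after the job is handed in, with the robot touching nothing.
It also fails if it takes over 120 s, if anything falls off the work surface, if the arm or the gripper's body presses on something with over 40 N, if the wrist force passes 120 N, or if a joint passes its speed limit or range.

## Working session

There is one attempt and no reset: what is moved stays moved. The work goes in short steps, Python scripts to look and compute and a shell command to move; the robot and the scene stay as the last step left them, time stands still between calls to the robot, and variables do not carry over. Pictures are saved under pics/ and viewed, and the job is handed in when it is done.

```bash
mkdir -p pics; ls; python3 - <<'E'
from rig import sense, capture, calibration, grasp_offset
import cv2, numpy as np
s=sense(); print(s); print(grasp_offset)
for n in ["scene","top","wrist"]:
    c=calibration(n); print(n,np.round(c["intrinsics"],1).tolist(),np.round(c["world_from_camera"],3).tolist(), [k for k in c])
    p,d=capture(n); cv2.imwrite(f"pics/{n}0.png",p[:,:,::-1]); np.save(f"{n}0.npy",d); 
E
```

```text
pics
{'time_s': 0.0, 'joints': array([ 9.60629685e-01,  3.13452451e-01,  1.49847352e+00,  1.58243391e-05,
        1.33099800e+00, -2.23417877e-01]), 'dq': array([ 8.59751573e-04,  1.10309994e-03, -4.70674788e-04,  1.50611718e-05,
        1.12694755e-04,  2.24290354e-04]), 'tau': array([-8.17771597e-04, -4.12268257e+01, -2.59738809e+01, -2.57652255e-04,
        4.19353208e-03,  1.17225875e-05]), 'eef_pos': array([197.87711395, 485.99066857, 230.72010798]), 'ee_rot': array([ 0.586326  , -0.39475828,  0.58720807,  0.39442922]), 'force': array([-0.08058026,  0.24916451,  0.06099893]), 'wrist_torque': array([-0.02829387, -0.01746854, -0.02796829]), 'grip_width': 0.9998614850861408}
18.700000000000003
scene [[366.7, 0.0, 328.2], [0.0, 366.7, 197.2], [0.0, 0.0, 1.0]] [[0.71, -0.401, 0.579, 1019.128], [0.704, 0.421, -0.571, -444.545], [-0.014, 0.813, 0.582, 532.012], [0.0, 0.0, 0.0, 1.0]] ['intrinsics', 'world_from_camera']
top [[481.6, 0.0, 315.4], [0.0, 481.6, 195.4], [0.0, 0.0, 1.0]] [[-0.028, 0.986, -0.162, 357.58], [-1.0, -0.028, 0.002, 36.188], [-0.003, 0.162, 0.987, 1242.948], [0.0, 0.0, 0.0, 1.0]] ['intrinsics', 'world_from_camera']
wrist [[349.1, 0.0, 318.1], [0.0, 349.1, 199.9], [0.0, 0.0, 1.0]] [[0.377, -0.877, -0.297, 121.688], [0.926, 0.356, 0.123, 517.228], [-0.002, -0.321, 0.947, 373.308], [0.0, 0.0, 0.0, 1.0]] ['intrinsics', 'world_from_camera']
```

View pics/top0.png

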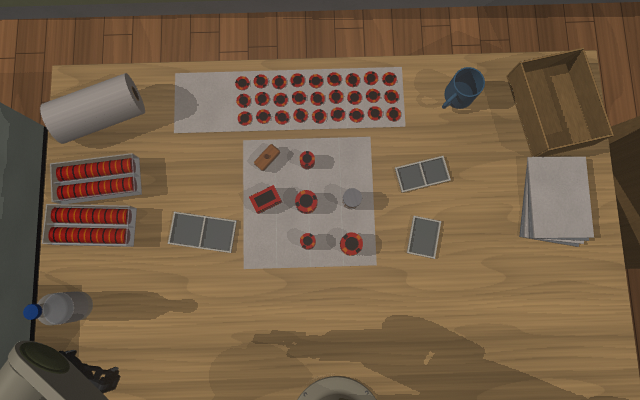

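View pics/scene0.png

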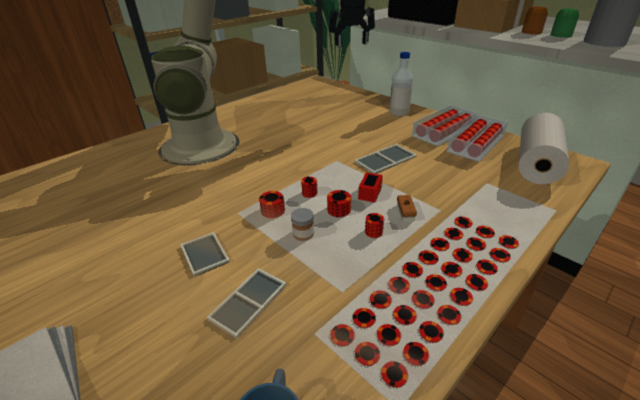

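View pics/wrist0.png

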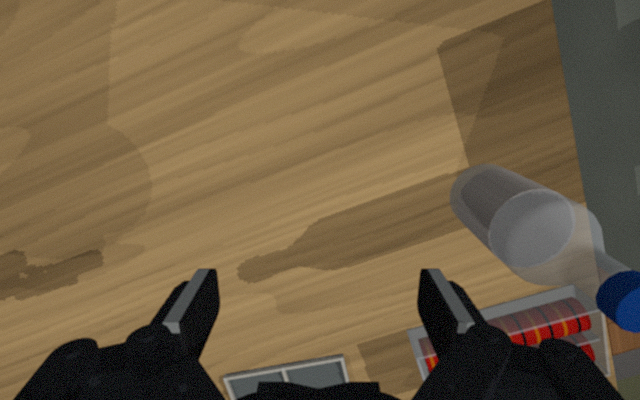

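The top view shows the narrow stacks at (307,159) and (308,241), the wide stacks at (306,201) and (351,243), the plaques at (265,199), the jar at (351,198) and the brush at (267,157). The trays are large at (202,232), small at (424,174) and oblong at (425,237). Next I'll turn these into positions.

```bash
cat > h.py <<'E'
import numpy as np, cv2
from rig import sense, capture, calibration, finish_job, grasp_offset
from scipy.spatial.transform import Rotation as R
def ray(c,u,v,z):
    """pixel -> world point on plane z"""
    K=c["intrinsics"];T=c["world_from_camera"]
    u=np.atleast_1d(u).astype(float);v=np.atleast_1d(v).astype(float)
    d=np.stack([(u-K[0,2])/K[0,0],-(v-K[1,2])/K[1,1],-np.ones_like(u)],1)@T[:3,:3].T
    o=T[:3,3]; t=(z-o[2])/d[:,2]
    return o+d*t[:,None]
def cloud(c,d):
    K=c["intrinsics"];T=c["world_from_camera"]
    v,u=np.mgrid[:d.shape[0],:d.shape[1]]
    p=np.stack([(u-K[0,2])/K[0,0]*d,-(v-K[1,2])/K[1,1]*d,-d],-1)
    return p@T[:3,:3].T+T[:3,3]
def tool():
    s=sense(); q=s["ee_rot"]; return s["eef_pos"],R.from_quat([q[1],q[2],q[3],q[0]])
def rect(c,cnt,z):
    P=ray(c,cnt[:,0,0],cnt[:,0,1],z)[:,:2].astype(np.float32)
    (cx,cy),(w,h),a=cv2.minAreaRect(P)
    if w<h: w,h,a=h,w,a+90
    a=(a+90)%180-90
    return round(cx,1),round(cy,1),round(w,1),round(h,1),round(a,1)  # long side angle deg from world x
E
python3 - <<'E'
from h import *
c=calibration("top"); d=np.load("top0.npy"); p=cv2.imread("pics/top0.png")
W=cloud(c,d); z=W[:,:,2]
print("table z", np.median(z[280:300,200:300]), np.std(z[280:300,200:300]), 'paper',np.median(z[255:265,255:290]))
m=((z>22)&(z<75)&(d>0)).astype(np.uint8); m[:135]=0;m[275:]=0;m[:,:240]=0;m[:,380:]=0
n,l,st,ce=cv2.connectedComponentsWithStats(m)
for i in range(1,n):
    if st[i,4]<40: continue
    zz=z[l==i]; cn=cv2.findContours((l==i).astype(np.uint8),0,1)[0][0]
    top=np.percentile(zz,70)
    print(np.round(ce[i],1),st[i,4],"ztop",round(top,1),rect(c,cn,top))
hsv=cv2.cvtColor(p,cv2.COLOR_BGR2HSV)
for (u,v) in [(185,231),(219,235),(410,178),(437,170),(425,237)]: print(hsv[v,u])
m=((hsv[:,:,1]<60)&(hsv[:,:,2]<140)&(hsv[:,:,2]>60)).astype(np.uint8)
for name,(x0,y0,x1,y1) in dict(large=(160,205,242,258),small=(390,150,458,197),obl=(400,210,448,264)).items():
    mm=np.zeros_like(m); mm[y0:y1,x0:x1]=((hsv[:,:,1]<60))[y0:y1,x0:x1]
    n,l,st,ce=cv2.connectedComponentsWithStats(mm)
    i=1+np.argmax(st[1:,4]); cn=cv2.findContours((l==i).astype(np.uint8),0,1)[0][0]
    print(name,st[i],rect(c,cn,8))
E
```

```text
table z -0.3077525172997184 78.51299870903017 paper 0.3833163865414235
[266.5 156.9] 342 ztop 30.3 (661.5, 157.4, 69.2, 34.5, -42.8)
[306.8 158.7] 198 ztop 40.1 (650.5, 53.1, 42.1, 35.9, -1.6)
[265.  198.4] 500 ztop 40.5 (550.9, 162.3, 69.7, 46.1, -64.7)
[351.9 197.8] 311 ztop 55.1 (543.7, -56.9, 50.6, 45.0, -2.2)
[305.8 200.9] 397 ztop 40.7 (542.3, 59.0, 55.9, 53.8, 43.3)
[307.3 240.7] 201 ztop 40.7 (442.0, 57.2, 37.4, 37.3, 88.4)
[351.1 243.5] 405 ztop 41.0 (431.5, -50.9, 54.9, 52.1, 88.4)
[30  9 86]
[23 11 89]
[24 14 88]
[38 12 86]
[30 12 88]
large [ 168  212   69   41 2094] (474.4, 328.4, 164.8, 83.8, 80.2)
small [ 395  156   56   36 1295] (610.6, -246.9, 132.3, 68.7, -77.5)
obl [ 407  216   34   43 1091] (445.9, -239.8, 98.0, 72.5, -13.4)
```

```bash
python3 - <<'E'
import cv2
p=cv2.imread("pics/top0.png")[130:270,160:460]
cv2.imwrite("pics/top0z.png",cv2.resize(p,None,fx=2.6,fy=2.6,interpolation=cv2.INTER_CUBIC))
E
```

```text
(no output)
```

View pics/top0z.png

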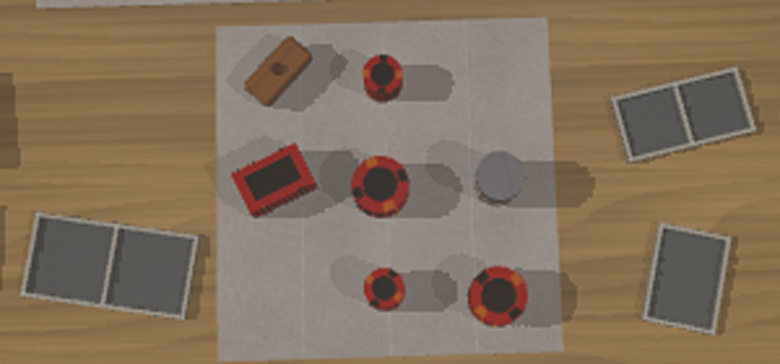

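```bash
cat >> h.py <<'E'
def target(yaw):  # jaws (tool z) along yaw deg, tool x down
    z=np.array([np.cos(np.radians(yaw)),np.sin(np.radians(yaw)),0]);x=np.array([0,0,-1.])
    return R.from_matrix(np.stack([x,np.cross(z,x),z],1))
def plan(*wps):
    """wps (x,y,z,yaw): numbers for the moves, from the present pose"""
    p,r=tool(); s=sense()
    zz=r.as_matrix()[:,2]; print("pos",np.round(p,1),"jaw",round(np.degrees(np.arctan2(zz[1],zz[0])),1),"j6",round(s["joints"][5],2),"t",round(s["time_s"],1),"grip",round(s["grip_width"]*85.4,1),"F",np.round(s["force"],1))
    for x,y,z,yaw in wps:
        lin=r.inv().apply(np.array([x,y,z])-p)/300
        rot=min([(r.inv()*target(yaw+k)).as_rotvec()/.5 for k in (0,180)],key=np.linalg.norm)
        print((x,y,z,yaw),"lin",np.round(lin,3).tolist(),"rot",np.round(rot,3).tolist())
E
python3 - <<'E'
from h import *
plan((330,280,180,0),(442,200,160,0))
E
```

```text
pos [198.  486.1 230.9] jaw 67.8 j6 -0.22 t 0.1 grip 85.6 F [-0.1 -0.7  0. ]
(330, 280, 180, 0) lin [0.17, -0.667, -0.47] rot [2.368, -0.002, 0.001]
(442, 200, 160, 0) lin [0.237, -1.113, -0.576] rot [2.368, -0.002, 0.001]
```

```bash
python3 -m jog '[{"linear":[0.1,-0.67,-0.47],"rotation":[1,0,0],"grip":85},{"linear":[0.1,-0.67,-0.47],"rotation":[1,0,0],"grip":85},{"linear":[0.1,-0.67,-0.47],"rotation":[1,0,0],"grip":85},{"linear":[0.1,-0.67,-0.47],"rotation":[1,0,0],"grip":85},{"linear":[0.1,-0.67,-0.47],"rotation":[1,0,0],"grip":85},{"linear":[0.1,-0.67,-0.47],"rotation":[1,0,0],"grip":85},{"linear":[0.1,-0.67,-0.47],"rotation":[1,0,0],"grip":85},{"linear":[0.1,-0.67,-0.47],"rotation":[1,0,0],"grip":85}]' 60; python3 -c "
from h import *
plan((442,200,190,0),(442,120,190,0))"
```

```text
time_s: 0.82
eef_pos: [331.7, 278.3, 200.8]
ee_rot: [0.666, -0.236, 0.667, 0.236]
force: [-0.3, 0.9, 0.3]
grip_width: 0.99
pos [331.7 278.3 200.8] jaw 39.0 j6 -0.25 t 0.8 grip 84.6 F [-0.3  0.9  0.3]
(442, 200, 190, 0) lin [0.036, -0.434, 0.122] rot [1.36, -0.003, 0.001]
(442, 120, 190, 0) lin [0.036, -0.642, -0.046] rot [1.36, -0.003, 0.001]
```

```bash
python3 -m jog '[{"linear":[0.036,-0.64,-0.05],"rotation":[0.7,0,0],"grip":85},{"linear":[0.036,-0.64,-0.05],"rotation":[1,0,0],"grip":85},{"linear":[0.036,-0.64,-0.05],"rotation":[1,0,0],"grip":85},{"linear":[0.036,-0.64,-0.05],"rotation":[1,0,0],"grip":85},{"linear":[0.036,-0.64,-0.05],"rotation":[1,0,0],"grip":85},{"linear":[0.036,-0.64,-0.05],"rotation":[1,0,0],"grip":85},{"linear":[0.036,-0.64,-0.05],"rotation":[1,0,0],"grip":85},{"linear":[0.036,-0.64,-0.05],"rotation":[1,0,0],"grip":85},{"linear":[0.036,-0.64,-0.05],"rotation":[1,0,0],"grip":85}]' 60; python3 -c "
from h import *
plan((480,100,230,0),(442,57,90,0))"
```

```text
time_s: 1.57
eef_pos: [440.1, 121.0, 190.1]
ee_rot: [0.704, -0.065, 0.705, 0.064]
force: [-0.2, 0.5, -0.4]
grip_width: 0.996
pos [440.1 121.  190.1] jaw 10.5 j6 -0.17 t 1.6 grip 85.0 F [-0.2  0.5 -0.4]
(480, 100, 230, 0) lin [-0.133, -0.093, 0.118] rot [0.365, -0.003, 0.001]
(442, 57, 90, 0) lin [0.334, -0.211, -0.032] rot [0.365, -0.003, 0.001]
```

```bash
python3 -m jog '[{"linear":[-0.133,-0.093,0.118],"rotation":[0.365,0,0],"grip":85},{"linear":[-0.133,-0.093,0.118],"rotation":[0.365,0,0],"grip":85},{"linear":[-0.133,-0.093,0.118],"rotation":[0.365,0,0],"grip":85},{"linear":[-0.133,-0.093,0.118],"rotation":[0.365,0,0],"grip":85},{"linear":[-0.133,-0.093,0.118],"rotation":[0.365,0,0],"grip":85}]' 60; python3 - <<'E'
from h import *
c=calibration("wrist"); p,d=capture("wrist"); cv2.imwrite("pics/w1.png",p[:,:,::-1])
print(np.round(c["world_from_camera"],2).tolist())
W=cloud(c,d); z=W[:,:,2]
m=((z>24)&(z<70)&(d>0)).astype(np.uint8)
m[(W[:,:,0]<380)|(W[:,:,0]>720)|(W[:,:,1]>220)|(W[:,:,1]<-110)]=0
n,l,st,ce=cv2.connectedComponentsWithStats(m)
for i in range(1,n):
    if st[i,4]<150: continue
    zz=z[l==i]; t=np.percentile(zz,80)
    # top face only
    mm=((l==i)&(z>t-5)).astype(np.uint8); cn=max(cv2.findContours(mm,0,1)[0],key=cv2.contourArea)
    print(np.round(ce[i],1),st[i,4],"ztop",round(t,1),rect(c,cn,t))
plan((442,57,90,0))
E
```

```text
time_s: 1.98
eef_pos: [478.8, 101.0, 229.1]
ee_rot: [0.706, -0.001, 0.708, 0.001]
force: [-1.2, 0.7, 0.2]
grip_width: 0.994
[[1.0, -0.0, 0.0, 479.77], [0.0, 0.95, 0.32, 184.01], [-0.0, -0.32, 0.95, 371.57], [0.0, 0.0, 0.0, 1.0]]
[400.7 101.8] 3935 ztop 40.4 (554.8, 164.3, 69.7, 44.8, -65.0)
[513.3 107.3] 2645 ztop 30.0 (663.2, 159.7, 69.6, 33.6, -43.1)
[383.6 207.1] 2471 ztop 40.5 (545.4, 60.8, 56.5, 55.2, -43.8)
[285.6 208.1] 1238 ztop 40.6 (445.1, 59.4, 38.9, 38.6, -89.7)
[489.3 212.3] 1363 ztop 40.2 (654.5, 56.0, 41.0, 37.7, -41.6)
[279.5 298.3] 2030 ztop 40.6 (435.6, -49.1, 57.8, 55.5, 72.0)
[380.9 307.7] 1886 ztop 55.0 (548.6, -54.5, 49.2, 46.5, -87.5)
pos [478.8 101.  229.1] jaw 0.1 j6 -0.03 t 2.0 grip 85.2 F [-0.3 -0.6 -0.8]
(442, 57, 90, 0) lin [0.464, -0.146, -0.122] rot [0.005, -0.006, 0.001]
```

View pics/w1.png

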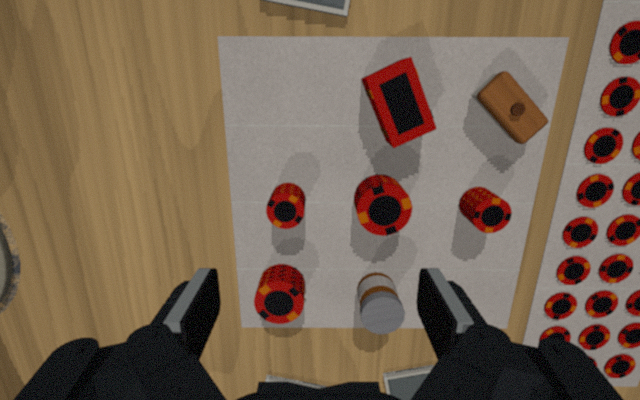

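The wrist and top views agree to about 4 mm: narrow (285,208), wide (383,207), far narrow (489,212), wide (279,298), jar (381,308), plaques (400,101), brush (513,107). I'll use the mean of the two and start with the near narrow stack.

```bash
python3 -m jog '[{"linear":[0.43,-0.142,-0.118],"rotation":[0,0,0],"grip":72},{"linear":[0.43,-0.142,-0.118],"rotation":[0,0,0],"grip":72},{"linear":[0.43,-0.142,-0.118],"rotation":[0,0,0],"grip":72},{"linear":[0.43,-0.142,-0.118],"rotation":[0,0,0],"grip":72},{"linear":[0.53,-0.142,-0.118],"rotation":[0,0,0],"grip":72},{"linear":[0.63,-0.142,-0.118],"rotation":[0,0,0],"grip":72},{"linear":[0.7,-0.142,-0.118],"rotation":[0,0,0],"grip":72},{"linear":[0.737,-0.142,-0.118],"rotation":[0,0,0],"grip":72},{"linear":[0.737,-0.142,-0.118],"rotation":[0,0,0],"grip":72},{"linear":[0.737,-0.142,-0.118],"rotation":[0,0,0],"grip":72}]' 60; python3 - <<'E'
from h import *
plan((443.5,58.3,8,0))
p,d=capture("wrist"); cv2.imwrite("pics/w2.png",p[:,:,::-1])
E
```

```text
time_s: 2.87
eef_pos: [442.1, 58.6, 8.0]
ee_rot: [0.705, -0.001, 0.709, 0.001]
force: [0.6, 0.1, -0.4]
grip_width: 0.843
pos [442.1  58.6   8. ] jaw 0.2 j6 -0.13 t 2.9 grip 72.0 F [ 0.6  0.1 -0.4]
(443.5, 58.3, 8, 0) lin [-0.0, -0.001, 0.005] rot [0.007, -0.009, 0.001]
```

View pics/w2.png

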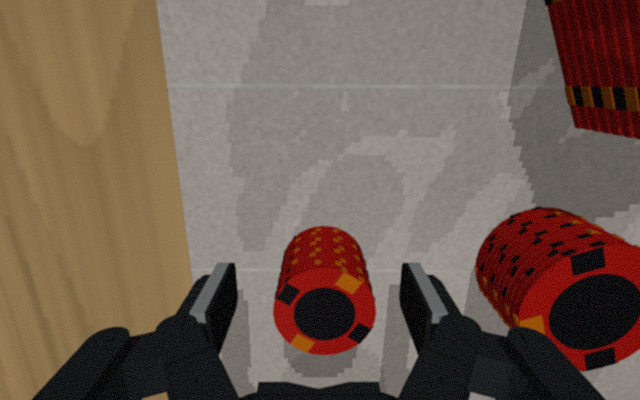

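The stack's top at (324,314) sits midway between the pads (about 235 and 403). Closing and lifting.

```bash
python3 -m jog '[{"linear":[0,0,0],"rotation":[0,0,0],"grip":30},{"linear":[0,0,0],"rotation":[0,0,0],"grip":30},{"linear":[0,0,0],"rotation":[0,0,0],"grip":30},{"linear":[0,0,0],"rotation":[0,0,0],"grip":30},{"linear":[0,0,0],"rotation":[0,0,0],"grip":30},{"linear":[0,0,0],"rotation":[0,0,0],"grip":30},{"linear":[0,0,0],"rotation":[0,0,0],"grip":30},{"linear":[0,0,0],"rotation":[0,0,0],"grip":30},{"linear":[-0.03,0,0],"rotation":[0,0,0],"grip":30},{"linear":[-0.12,0,0],"rotation":[0,0,0],"grip":30},{"linear":[-0.24,0,0],"rotation":[0,0,0],"grip":30},{"linear":[-0.35,0,0],"rotation":[0,0,0],"grip":30},{"linear":[-0.35,0,0],"rotation":[0,0,0],"grip":30},{"linear":[-0.35,0,0],"rotation":[0,0,0],"grip":30}]' 60; python3 - <<'E'
from h import *
plan((530,-110,112,0),(605.5,-214.8,112,0))
E
```

```text
time_s: 4.08
eef_pos: [443.7, 58.5, 115.2]
ee_rot: [0.707, -0.002, 0.707, 0.001]
force: [-0.1, 0.2, -2.0]
grip_width: 0.44
pos [443.7  58.5 115.2] jaw 0.2 j6 -0.13 t 4.1 grip 37.6 F [-0.1  0.2 -2. ]
(530, -110, 112, 0) lin [0.012, -0.563, 0.286] rot [0.007, 0.002, 0.002]
(605.5, -214.8, 112, 0) lin [0.012, -0.913, 0.536] rot [0.007, 0.002, 0.002]
```

```bash
python3 -m jog '[{"linear":[0,-0.1,0.06],"rotation":[0,0,0],"grip":30},{"linear":[0,-0.913,0.536],"rotation":[0,0,0],"grip":30},{"linear":[0,-0.913,0.536],"rotation":[0,0,0],"grip":30},{"linear":[0,-0.913,0.536],"rotation":[0,0,0],"grip":30},{"linear":[0,-0.913,0.536],"rotation":[0,0,0],"grip":30},{"linear":[0,-0.913,0.536],"rotation":[0,0,0],"grip":30},{"linear":[0,-0.913,0.536],"rotation":[0,0,0],"grip":30},{"linear":[0,-0.913,0.536],"rotation":[0,0,0],"grip":30},{"linear":[0,-0.913,0.536],"rotation":[0,0,0],"grip":30},{"linear":[0,-0.913,0.536],"rotation":[0,0,0],"grip":30},{"linear":[0,-0.913,0.536],"rotation":[0,0,0],"grip":30}]' 60; python3 - <<'E'
from h import *
plan((605.5,-214.8,60,0))
c=calibration("wrist"); p,d=capture("wrist"); cv2.imwrite("pics/w3.png",p[:,:,::-1]); np.save("w3.npy",d)
import pickle; pickle.dump(c,open("w3.pkl","wb"))
E
```

```text
time_s: 5.0
eef_pos: [604.6, -214.0, 114.1]
ee_rot: [0.707, -0.001, 0.708, 0.002]
force: [0.3, -0.4, -0.6]
grip_width: 0.441
pos [ 604.6 -214.   114.1] jaw 0.2 j6 -0.53 t 5.0 grip 37.7 F [ 0.3 -0.4 -0.6]
(605.5, -214.8, 60, 0) lin [0.18, -0.003, 0.003] rot [0.007, -0.003, -0.001]
```

View pics/w3.png

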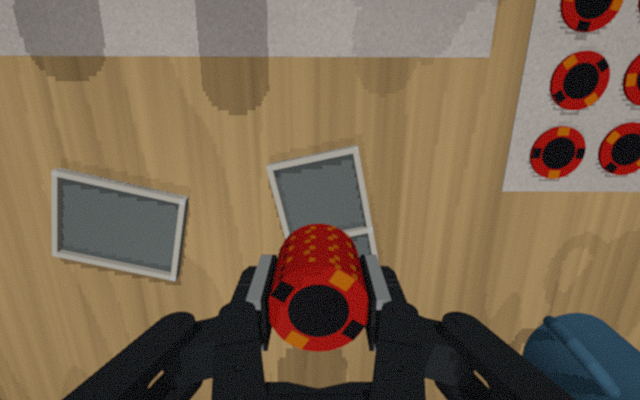

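The view shows the small tray's near bay, with outer corners near (267,165) and (358,146), and the whole oblong tray from x=52 to 187, y=169 to 281. I'll measure both from here.

```bash
python3 - <<'E'
from h import *
import pickle; c=pickle.load(open("w3.pkl","rb")); p=cv2.imread("pics/w3.png")
pts=np.array([(267,165),(358,146)])
A=ray(c,pts[:,0],pts[:,1],8)[:,:2]; print(A.round(1),np.linalg.norm(A[1]-A[0]))
e=(A[1]-A[0])/np.linalg.norm(A[1]-A[0]); n=np.array([e[1],-e[0]]); 
print("ang",np.degrees(np.arctan2(e[1],e[0])),"bayB",(A.mean(0)+34*n).round(1),"bayA",(A.mean(0)+98*n).round(1))
hsv=cv2.cvtColor(p,cv2.COLOR_BGR2HSV)
m=(hsv[:,:,1]<70).astype(np.uint8); m[:120]=0;m[300:]=0;m[:,210:]=0
m=cv2.morphologyEx(m,cv2.MORPH_OPEN,np.ones((3,3)))
n,l,st,ce=cv2.connectedComponentsWithStats(m); i=1+np.argmax(st[1:,4])
cn=cv2.findContours((l==i).astype(np.uint8),0,1)[0][0]; print("obl",st[i],rect(c,cn,8))
E
```

```text
[[ 567.5 -189.3]
 [ 633.1 -175.1]] 67.1693875218112
ang 12.189460294248388 bayB [ 607.5 -215.4] bayA [ 621. -278.]
obl [   51   168   137   113 11760] (449.5, -238.7, 100.5, 76.4, -13.5)
```

```bash
python3 -m jog '[{"linear":[0.1,-0.003,0.006],"rotation":[0,0,0],"grip":30},{"linear":[0.2,-0.003,0.006],"rotation":[0,0,0],"grip":30},{"linear":[0.28,-0.003,0.006],"rotation":[0,0,0],"grip":30},{"linear":[0.32,-0.003,0.006],"rotation":[0,0,0],"grip":30},{"linear":[0.335,-0.003,0.006],"rotation":[0,0,0],"grip":30},{"linear":[0.342,-0.003,0.006],"rotation":[0,0,0],"grip":30},{"linear":[0.342,-0.003,0.006],"rotation":[0,0,0],"grip":30},{"linear":[0.342,-0.003,0.006],"rotation":[0,0,0],"grip":30}]' 60; python3 - <<'E'
from h import *
plan((606.5,-215,11.5,0))
p,d=capture("wrist"); cv2.imwrite("pics/w4.png",p[:,:,::-1])
E
```

```text
time_s: 5.72
eef_pos: [607.1, -214.5, 13.3]
ee_rot: [0.707, -0.002, 0.707, 0.001]
force: [0.3, 1.1, -0.2]
grip_width: 0.439
pos [ 607.1 -214.5   13.3] jaw 0.3 j6 -0.53 t 5.7 grip 37.5 F [ 0.3  1.1 -0.2]
(606.5, -215, 11.5, 0) lin [0.006, -0.002, -0.002] rot [0.01, 0.002, 0.002]
```

View pics/w4.png

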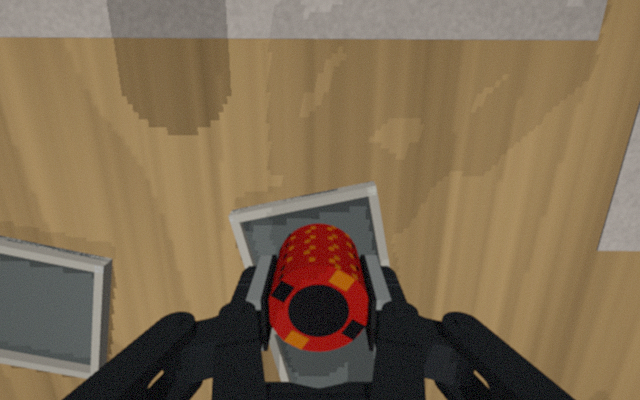

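The piece is centred in the near bay. I'll lower the last 2 mm, open and lift away.

```bash
python3 -m jog '[{"linear":[0.006,0,0],"rotation":[0,0,0],"grip":30},{"linear":[0.007,0,0],"rotation":[0,0,0],"grip":30},{"linear":[0.007,0,0],"rotation":[0,0,0],"grip":30}]' 60; python3 -m jog '[{"linear":[0,0,0],"rotation":[0,0,0],"grip":45},{"linear":[0,0,0],"rotation":[0,0,0],"grip":60},{"linear":[0,0,0],"rotation":[0,0,0],"grip":60},{"linear":[0,0,0],"rotation":[0,0,0],"grip":60},{"linear":[-0.05,0,0],"rotation":[0,0,0],"grip":60},{"linear":[-0.17,0,0],"rotation":[0,0,0],"grip":60},{"linear":[-0.3,0,0],"rotation":[0,0,0],"grip":72},{"linear":[-0.4,0,0],"rotation":[0,0,0],"grip":72},{"linear":[-0.4,0,0],"rotation":[0,0,0],"grip":72}]' 60; python3 - <<'E'
from h import *
plan((652.5,54.6,120,0),(652.5,54.6,8,0))
c=calibration("wrist");p,d=capture("wrist"); cv2.imwrite("pics/w5.png",p[:,:,::-1])
W=cloud(c,d);m=((W[:,:,2]>35)&(W[:,:,2]<50)&(abs(W[:,:,0]-606)<45)&(abs(W[:,:,1]+215)<45)).astype(np.uint8)
cn=max(cv2.findContours(m,0,1)[0],key=cv2.contourArea);print(np.median(W[:,:,2][m>0]),rect(c,cn,43))
E
```

```text
time_s: 6.02
eef_pos: [607.3, -214.7, 12.8]
ee_rot: [0.708, -0.002, 0.707, 0.001]
force: [-3.5, 1.6, 8.0]
grip_width: 0.441
time_s: 6.77
eef_pos: [609.5, -215.8, 139.8]
ee_rot: [0.711, -0.004, 0.703, -0.001]
force: [0.5, -0.0, 0.5]
grip_width: 0.844
pos [ 609.5 -215.8  139.8] jaw 0.3 j6 -0.53 t 6.8 grip 72.1 F [ 0.5 -0.   0.5]
(652.5, 54.6, 120, 0) lin [0.061, 0.901, 0.147] rot [0.01, 0.023, 0.015]
(652.5, 54.6, 8, 0) lin [0.435, 0.904, 0.143] rot [0.01, 0.023, 0.015]
42.92670999445892 (608.1, -213.3, 40.4, 37.8, -89.9)
```

View pics/w5.png

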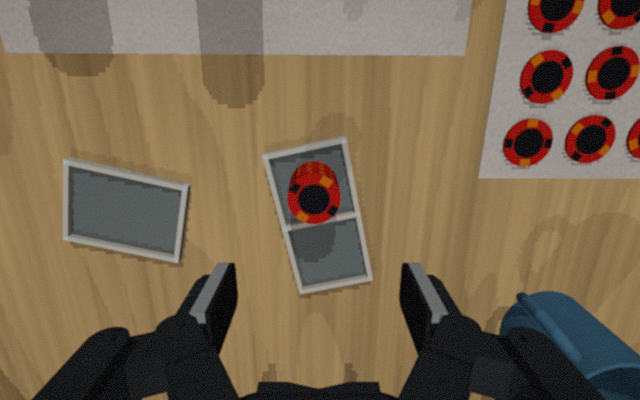

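The narrow stack at (314,195) stands in its bay with its top at z=43, so it's on the floor. On to the far narrow stack.

```bash
python3 -m jog '[{"linear":[0.061,0.904,0.146],"rotation":[0.01,0.02,0.015],"grip":72},{"linear":[0.061,0.904,0.146],"rotation":[0.01,0.02,0.015],"grip":72},{"linear":[0.061,0.904,0.146],"rotation":[0.01,0.02,0.015],"grip":72},{"linear":[0.061,0.904,0.146],"rotation":[0.01,0.02,0.015],"grip":72},{"linear":[0.061,0.904,0.146],"rotation":[0.01,0.02,0.015],"grip":72},{"linear":[0.061,0.904,0.146],"rotation":[0.01,0.02,0.015],"grip":72},{"linear":[0.061,0.904,0.146],"rotation":[0.01,0.02,0.015],"grip":72},{"linear":[0.061,0.904,0.146],"rotation":[0.01,0.02,0.015],"grip":72},{"linear":[0.061,0.904,0.146],"rotation":[0.01,0.02,0.015],"grip":72},{"linear":[0.061,0.904,0.146],"rotation":[0.01,0.02,0.015],"grip":72}]' 60; python3 - <<'E'
from h import *
plan((652.5,54.6,8,0))
E
```

```text
time_s: 7.65
eef_pos: [650.7, 55.3, 116.1]
ee_rot: [0.706, 0.001, 0.708, 0.001]
force: [-0.1, 0.1, 0.3]
grip_width: 0.846
pos [650.7  55.3 116.1] jaw -0.0 j6 -0.1 t 7.7 grip 72.3 F [-0.1  0.1  0.3]
(652.5, 54.6, 8, 0) lin [0.36, -0.003, 0.007] rot [-0.001, -0.008, -0.005]
```

Descend, check from the wrist camera, then close.

```bash
python3 -m jog '[{"linear":[0.1,-0.003,0.007],"rotation":[0,0,0],"grip":72},{"linear":[0.2,-0.003,0.007],"rotation":[0,0,0],"grip":72},{"linear":[0.3,-0.003,0.007],"rotation":[0,0,0],"grip":72},{"linear":[0.36,-0.003,0.007],"rotation":[0,0,0],"grip":72},{"linear":[0.36,-0.003,0.007],"rotation":[0,0,0],"grip":72},{"linear":[0.36,-0.003,0.007],"rotation":[0,0,0],"grip":72}]' 60; python3 - <<'E'
from h import *
plan((652.5,54.6,8,0))
p,d=capture("wrist"); cv2.imwrite("pics/w6.png",p[:,:,::-1])
E
```

```text
time_s: 8.15
eef_pos: [652.2, 53.4, 7.8]
ee_rot: [0.705, 0.002, 0.709, 0.0]
force: [0.1, -0.4, 0.9]
grip_width: 0.843
pos [652.2  53.4   7.8] jaw -0.1 j6 -0.1 t 8.2 grip 72.0 F [ 0.1 -0.4  0.9]
(652.5, 54.6, 8, 0) lin [-0.001, 0.004, 0.001] rot [-0.004, -0.01, -0.005]
```

View pics/w6.png

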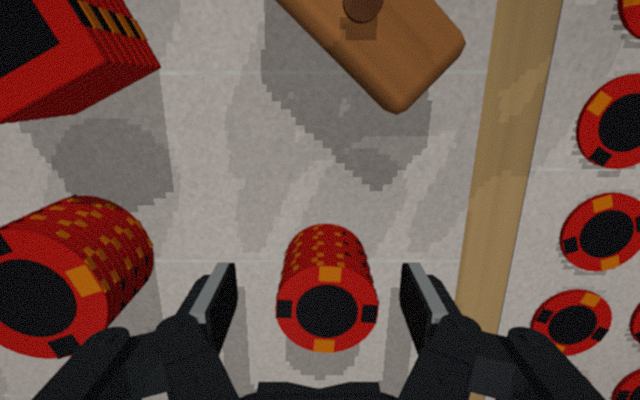

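The stack's top at (327,311) is between the pads and nothing else is near the fingers. Closing and lifting.

```bash
python3 -m jog '[{"linear":[0,0.002,0],"rotation":[0,0,0],"grip":30},{"linear":[0,0.002,0],"rotation":[0,0,0],"grip":30},{"linear":[0,0.002,0],"rotation":[0,0,0],"grip":30},{"linear":[0,0.002,0],"rotation":[0,0,0],"grip":30},{"linear":[0,0.002,0],"rotation":[0,0,0],"grip":30},{"linear":[0,0.002,0],"rotation":[0,0,0],"grip":30},{"linear":[0,0.002,0],"rotation":[0,0,0],"grip":30},{"linear":[0,0.002,0],"rotation":[0,0,0],"grip":30},{"linear":[-0.03,0,0],"rotation":[0,0,0],"grip":30},{"linear":[-0.12,0,0],"rotation":[0,0,0],"grip":30},{"linear":[-0.24,0,0],"rotation":[0,0,0],"grip":30},{"linear":[-0.35,0,0],"rotation":[0,0,0],"grip":30},{"linear":[-0.4,0,0],"rotation":[0,0,0],"grip":30},{"linear":[-0.4,0,0],"rotation":[0,0,0],"grip":30}]' 60; python3 - <<'E'
from h import *
plan((640,-150,125,0),(620,-277.6,125,0))
E
```

```text
time_s: 9.37
eef_pos: [655.0, 53.3, 134.4]
ee_rot: [0.709, 0.001, 0.705, -0.0]
force: [-0.5, 0.7, -1.2]
grip_width: 0.44
pos [655.   53.3 134.4] jaw -0.1 j6 -0.1 t 9.4 grip 37.6 F [-0.5  0.7 -1.2]
(640, -150, 125, 0) lin [0.03, -0.678, -0.049] rot [-0.003, 0.011, -0.003]
(620, -277.6, 125, 0) lin [0.029, -1.103, -0.115] rot [-0.003, 0.011, -0.003]
```

```bash
python3 -m jog '[{"linear":[0.03,-0.1,-0.01],"rotation":[0,0.01,0],"grip":30},{"linear":[0.03,-0.95,-0.1],"rotation":[0,0.01,0],"grip":30},{"linear":[0.03,-0.95,-0.1],"rotation":[0,0.01,0],"grip":30},{"linear":[0.03,-0.95,-0.1],"rotation":[0,0.01,0],"grip":30},{"linear":[0.03,-0.95,-0.1],"rotation":[0,0.01,0],"grip":30},{"linear":[0.03,-0.95,-0.1],"rotation":[0,0.01,0],"grip":30},{"linear":[0.03,-0.95,-0.1],"rotation":[0,0.01,0],"grip":30},{"linear":[0.03,-0.95,-0.1],"rotation":[0,0.01,0],"grip":30},{"linear":[0.03,-0.95,-0.1],"rotation":[0,0.01,0],"grip":30},{"linear":[0.03,-0.95,-0.1],"rotation":[0,0.01,0],"grip":30}]' 60; python3 - <<'E'
from h import *
plan((620,-277.6,80,0),(620,-277.6,15,0))
E
```

```text
time_s: 10.2
eef_pos: [624.2, -231.0, 123.8]
ee_rot: [0.707, 0.002, 0.708, 0.0]
force: [-0.6, -0.1, -1.6]
grip_width: 0.441
pos [ 624.2 -231.   123.8] jaw -0.1 j6 -0.53 t 10.2 grip 37.7 F [-0.6 -0.1 -1.6]
(620, -277.6, 80, 0) lin [0.145, -0.156, -0.013] rot [-0.004, -0.002, -0.006]
(620, -277.6, 15, 0) lin [0.362, -0.156, -0.013] rot [-0.004, -0.002, -0.006]
```

```bash
python3 -m jog '[{"linear":[0,-0.156,-0.013],"rotation":[0,0,0],"grip":30},{"linear":[0,-0.156,-0.013],"rotation":[0,0,0],"grip":30},{"linear":[0.1,-0.156,-0.013],"rotation":[0,0,0],"grip":30},{"linear":[0.2,-0.156,-0.013],"rotation":[0,0,0],"grip":30},{"linear":[0.29,-0.156,-0.013],"rotation":[0,0,0],"grip":30},{"linear":[0.34,-0.156,-0.013],"rotation":[0,0,0],"grip":30},{"linear":[0.36,-0.156,-0.013],"rotation":[0,0,0],"grip":30},{"linear":[0.36,-0.156,-0.013],"rotation":[0,0,0],"grip":30},{"linear":[0.36,-0.156,-0.013],"rotation":[0,0,0],"grip":30}]' 60; python3 - <<'E'
from h import *
plan((620,-277.6,12,0))
p,d=capture("wrist"); cv2.imwrite("pics/w7.png",p[:,:,::-1])
E
```

```text
time_s: 10.95
eef_pos: [620.6, -275.8, 15.9]
ee_rot: [0.707, 0.001, 0.707, 0.001]
force: [-0.0, -0.6, -0.9]
grip_width: 0.441
pos [ 620.6 -275.8   15.9] jaw -0.0 j6 -0.59 t 10.9 grip 37.7 F [-0.  -0.6 -0.9]
(620, -277.6, 12, 0) lin [0.013, -0.006, -0.002] rot [-0.0, -0.002, -0.006]
```

View pics/w7.png

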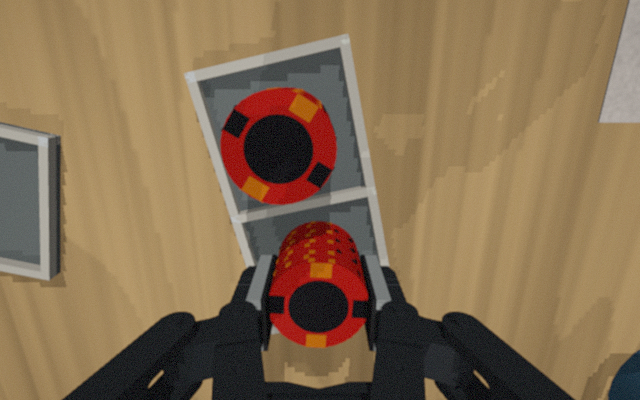

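The second narrow stack is over the second bay, and the first stands clear of it at (279,147). Lower and release.

```bash
python3 -m jog '[{"linear":[0.005,-0.004,0],"rotation":[0,0,0],"grip":30},{"linear":[0.01,-0.004,0],"rotation":[0,0,0],"grip":30},{"linear":[0.011,-0.004,0],"rotation":[0,0,0],"grip":30},{"linear":[0.011,-0.004,0],"rotation":[0,0,0],"grip":30}]' 60; python3 -m jog '[{"linear":[0,0,0],"rotation":[0,0,0],"grip":45},{"linear":[0,0,0],"rotation":[0,0,0],"grip":60},{"linear":[0,0,0],"rotation":[0,0,0],"grip":60},{"linear":[0,0,0],"rotation":[0,0,0],"grip":60},{"linear":[-0.05,0,0],"rotation":[0,0,0],"grip":60},{"linear":[-0.17,0,0],"rotation":[0,0,0],"grip":60},{"linear":[-0.3,0,0],"rotation":[0,0,0],"grip":85},{"linear":[-0.4,0,0],"rotation":[0,0,0],"grip":85},{"linear":[-0.4,0.0,0],"rotation":[0,0,0],"grip":85}]' 60; python3 - <<'E'
from h import *
plan((560,-200,130,0),(433.5,-50,130,0))
c=calibration("wrist");p,d=capture("wrist"); cv2.imwrite("pics/w8.png",p[:,:,::-1])
W=cloud(c,d)
for x,y in((606,-215),(620,-277)):
    m=((W[:,:,2]>35)&(W[:,:,2]<50)&(abs(W[:,:,0]-x)<32)&(abs(W[:,:,1]-y)<30)).astype(np.uint8)
    cn=max(cv2.findContours(m,0,1)[0],key=cv2.contourArea);print(np.median(W[:,:,2][m>0]),rect(c,cn,43))
E
```

```text
time_s: 11.33
eef_pos: [621.2, -276.9, 14.1]
ee_rot: [0.707, 0.001, 0.707, 0.001]
force: [-2.4, 3.5, 8.0]
grip_width: 0.442
time_s: 12.08
eef_pos: [623.4, -278.7, 141.6]
ee_rot: [0.711, -0.001, 0.703, -0.001]
force: [0.3, 0.2, 0.0]
grip_width: 0.992
pos [ 623.4 -278.7  141.6] jaw 0.0 j6 -0.59 t 12.1 grip 84.7 F [0.3 0.2 0. ]
(560, -200, 130, 0) lin [0.036, 0.262, -0.212] rot [0.0, 0.02, 0.008]
(433.5, -50, 130, 0) lin [0.029, 0.762, -0.633] rot [0.0, 0.02, 0.008]
42.96544769344581 (607.9, -214.3, 38.8, 38.3, -0.1)
42.908086035541515 (621.8, -274.9, 40.5, 38.0, 89.8)
```

View pics/w8.png

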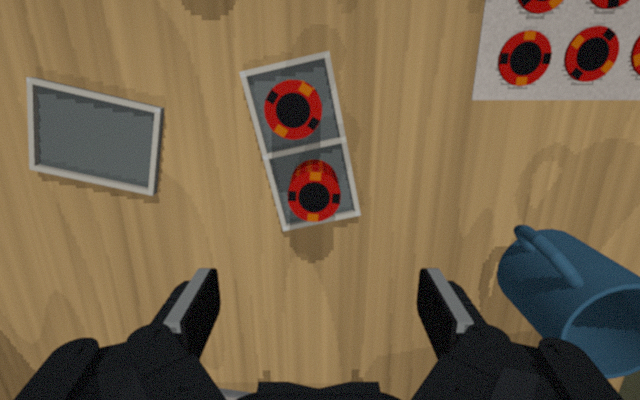

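Both narrow stacks stand in their bays at (293,109) and (314,195), with tops at z=43. Now the wide stack at (433,-50).

```bash
python3 -m jog '[{"linear":[0.04,0.76,-0.63],"rotation":[0,0.02,0.008],"grip":85},{"linear":[0.04,0.76,-0.63],"rotation":[0,0.02,0.008],"grip":85},{"linear":[0.04,0.76,-0.63],"rotation":[0,0.02,0.008],"grip":85},{"linear":[0.04,0.76,-0.63],"rotation":[0,0.02,0.008],"grip":85},{"linear":[0.04,0.76,-0.63],"rotation":[0,0.02,0.008],"grip":85},{"linear":[0.04,0.76,-0.63],"rotation":[0,0.02,0.008],"grip":85},{"linear":[0.04,0.76,-0.63],"rotation":[0,0.02,0.008],"grip":85},{"linear":[0.04,0.76,-0.63],"rotation":[0,0.02,0.008],"grip":85},{"linear":[0.04,0.76,-0.63],"rotation":[0,0.02,0.008],"grip":85},{"linear":[0.04,0.76,-0.63],"rotation":[0,0.02,0.008],"grip":85},{"linear":[0.04,0.76,-0.63],"rotation":[0,0.02,0.008],"grip":85}]' 60; python3 - <<'E'
from h import *
plan((433.5,-50,8,0))
E
```

```text
time_s: 13.05
eef_pos: [434.1, -50.9, 124.2]
ee_rot: [0.706, 0.001, 0.708, 0.001]
force: [-0.5, -0.5, 0.2]
grip_width: 0.994
pos [434.1 -50.9 124.2] jaw -0.0 j6 -0.39 t 13.1 grip 84.9 F [-0.5 -0.5  0.2]
(433.5, -50, 8, 0) lin [0.387, 0.002, -0.001] rot [-0.001, -0.007, -0.005]
```

```bash
python3 -m jog '[{"linear":[0.1,0.002,-0.001],"rotation":[0,0,0],"grip":85},{"linear":[0.2,0.002,-0.001],"rotation":[0,0,0],"grip":85},{"linear":[0.3,0.002,-0.001],"rotation":[0,0,0],"grip":85},{"linear":[0.37,0.002,-0.001],"rotation":[0,0,0],"grip":85},{"linear":[0.394,0.002,-0.001],"rotation":[0,0,0],"grip":85},{"linear":[0.394,0.002,-0.001],"rotation":[0,0,0],"grip":85},{"linear":[0.394,0.002,-0.001],"rotation":[0,0,0],"grip":85}]' 60; python3 - <<'E'
from h import *
plan((433.5,-50,6,0))
p,d=capture("wrist"); cv2.imwrite("pics/w9.png",p[:,:,::-1])
E
```

```text
time_s: 13.63
eef_pos: [434.1, -50.5, 6.4]
ee_rot: [0.706, 0.001, 0.708, 0.0]
force: [1.2, -0.5, -0.6]
grip_width: 0.999
pos [434.1 -50.5   6.4] jaw -0.1 j6 -0.39 t 13.6 grip 85.3 F [ 1.2 -0.5 -0.6]
(433.5, -50, 6, 0) lin [0.001, 0.002, -0.002] rot [-0.003, -0.006, -0.005]
```

View pics/w9.png

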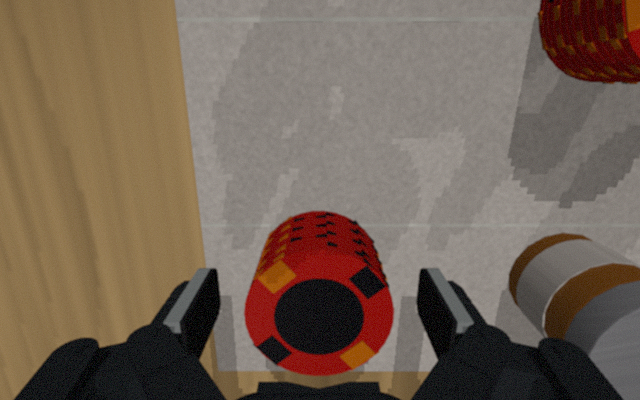

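The wide stack, centred at (319,317), is between the pads and the jar is clear of the right finger. Closing and lifting.

```bash
python3 -m jog '[{"linear":[0,0,0],"rotation":[0,0,0],"grip":46},{"linear":[0,0,0],"rotation":[0,0,0],"grip":46},{"linear":[0,0,0],"rotation":[0,0,0],"grip":46},{"linear":[0,0,0],"rotation":[0,0,0],"grip":46},{"linear":[0,0,0],"rotation":[0,0,0],"grip":46},{"linear":[0,0,0],"rotation":[0,0,0],"grip":46},{"linear":[0,0,0],"rotation":[0,0,0],"grip":46},{"linear":[0,0,0],"rotation":[0,0,0],"grip":46},{"linear":[-0.03,0,0],"rotation":[0,0,0],"grip":46},{"linear":[-0.12,0,0],"rotation":[0,0,0],"grip":46},{"linear":[-0.24,0,0],"rotation":[0,0,0],"grip":46},{"linear":[-0.35,0,0],"rotation":[0,0,0],"grip":46},{"linear":[-0.4,0,0],"rotation":[0,0,0],"grip":46},{"linear":[-0.4,0,0],"rotation":[0,0,0],"grip":46}]' 70; python3 - <<'E'
from h import *
plan((455,230,130,0),(469.2,290,130,0))
E
```

```text
time_s: 14.85
eef_pos: [436.1, -51.3, 130.6]
ee_rot: [0.709, -0.0, 0.705, -0.001]
force: [1.9, -1.1, -3.0]
grip_width: 0.636
pos [436.1 -51.3 130.6] jaw -0.0 j6 -0.39 t 14.8 grip 54.3 F [ 1.9 -1.1 -3. ]
(455, 230, 130, 0) lin [0.001, 0.938, 0.062] rot [-0.001, 0.009, 0.002]
(469.2, 290, 130, 0) lin [0.001, 1.138, 0.11] rot [-0.001, 0.009, 0.002]
```

```bash
python3 -m jog '[{"linear":[0,0.1,0.01],"rotation":[0,0.01,0],"grip":46},{"linear":[0,0.96,0.08],"rotation":[0,0.01,0],"grip":46},{"linear":[0,0.96,0.08],"rotation":[0,0.01,0],"grip":46},{"linear":[0,0.96,0.08],"rotation":[0,0.01,0],"grip":46},{"linear":[0,0.96,0.08],"rotation":[0,0.01,0],"grip":46},{"linear":[0,0.96,0.08],"rotation":[0,0.01,0],"grip":46},{"linear":[0,0.96,0.08],"rotation":[0,0.01,0],"grip":46},{"linear":[0,0.96,0.08],"rotation":[0,0.01,0],"grip":46},{"linear":[0,0.96,0.08],"rotation":[0,0.01,0],"grip":46},{"linear":[0,0.96,0.08],"rotation":[0,0.01,0],"grip":46},{"linear":[0,0.96,0.08],"rotation":[0,0.01,0],"grip":46}]' 70; python3 - <<'E'
from h import *
plan((470,291,130,0),(483.5,369,130,0))
c=calibration("wrist");p,d=capture("wrist"); cv2.imwrite("pics/w10.png",p[:,:,::-1]); import pickle; pickle.dump(c,open("w10.pkl","wb"))
E
```

```text
time_s: 15.77
eef_pos: [460.0, 235.5, 129.8]
ee_rot: [0.706, 0.0, 0.708, -0.001]
force: [0.2, -0.3, -2.0]
grip_width: 0.642
pos [460.  235.5 129.8] jaw -0.1 j6 0.25 t 15.8 grip 54.8 F [ 0.2 -0.3 -2. ]
(470, 291, 130, 0) lin [-0.001, 0.185, 0.033] rot [-0.004, -0.004, 0.003]
(483.5, 369, 130, 0) lin [-0.002, 0.445, 0.078] rot [-0.004, -0.004, 0.003]
```

View pics/w10.png

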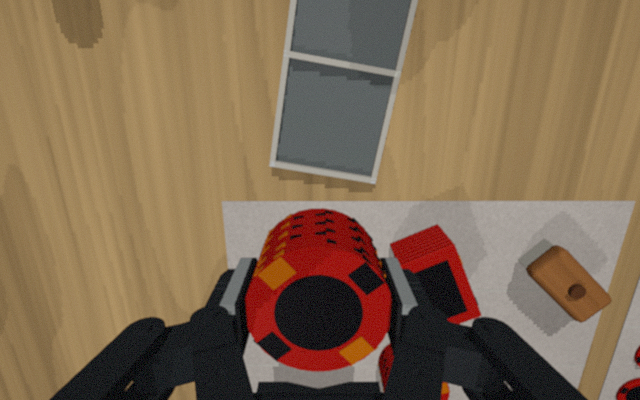

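The stack is held upright. The large tray's near edge runs from about (270,165) to (376,184), with the divider ends at about (287,55) and (399,74). I'll measure it from these.

```bash
python3 - <<'E'
from h import *
import pickle; c=pickle.load(open("w10.pkl","rb"))
u=np.array([270,376,287,399]);v=np.array([166,184,54,74])
P=ray(c,u,v,8)[:,:2]; print(P.round(1),np.linalg.norm(P[1]-P[0]),np.linalg.norm(P[3]-P[2]))
e=P[3]-P[2]+P[1]-P[0]; e/=np.linalg.norm(e); n=np.array([-e[1],e[0]]); print(np.degrees(np.arctan2(e[1],e[0])))
a=P[:2].mean(0); b=P[2:].mean(0); print("near bay from edge",a+42*n,"from divider",b-40*n,"far",a+122*n,b+40*n)
E
```

```text
[[422.9 255.8]
 [505.7 241.2]
 [438.5 335.9]
 [517.8 322.6]] 84.08474453413668 80.4003087676414
-9.749737166615773
near bay from edge [471.37296765 289.86768283] from divider [471.34176815 289.87031965] far [484.92056628 368.7122297 ] [484.88936678 368.71486652]
```

```bash
python3 -m jog '[{"linear":[0,0.1,0.02],"rotation":[0,0,0],"grip":46},{"linear":[0,0.444,0.08],"rotation":[0,0,0],"grip":46},{"linear":[0,0.444,0.08],"rotation":[0,0,0],"grip":46},{"linear":[0,0.444,0.08],"rotation":[0,0,0],"grip":46},{"linear":[0,0.444,0.08],"rotation":[0,0,0],"grip":46},{"linear":[0.1,0.444,0.08],"rotation":[0,0,0],"grip":46},{"linear":[0.2,0.444,0.08],"rotation":[0,0,0],"grip":46},{"linear":[0.3,0.444,0.08],"rotation":[0,0,0],"grip":46},{"linear":[0.36,0.444,0.08],"rotation":[0,0,0],"grip":46},{"linear":[0.385,0.444,0.08],"rotation":[0,0,0],"grip":46},{"linear":[0.385,0.444,0.08],"rotation":[0,0,0],"grip":46},{"linear":[0.385,0.444,0.08],"rotation":[0,0,0],"grip":46}]' 70; python3 - <<'E'
from h import *
plan((484,368.7,10,0))
c=calibration("wrist");p,d=capture("wrist"); cv2.imwrite("pics/w11.png",p[:,:,::-1])
E
```

```text
time_s: 16.82
eef_pos: [485.1, 367.6, 15.1]
ee_rot: [0.707, 0.001, 0.707, -0.002]
force: [-0.3, 0.3, -1.7]
grip_width: 0.638
pos [485.1 367.6  15.1] jaw -0.2 j6 0.46 t 16.8 grip 54.5 F [-0.3  0.3 -1.7]
(484, 368.7, 10, 0) lin [0.017, 0.004, -0.004] rot [-0.007, -0.001, 0.002]
```

View pics/w11.png

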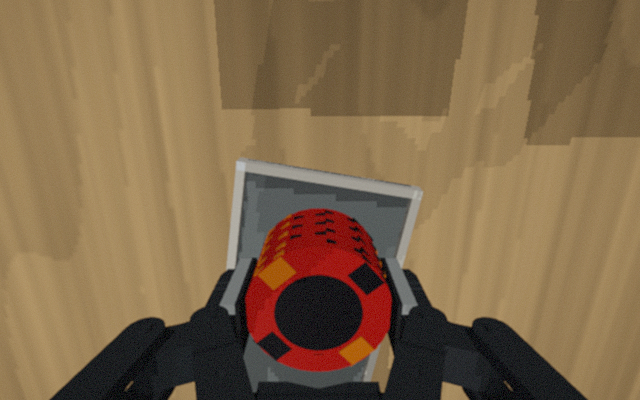

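It's inside the far bay's walls, so I'll lower and release.

```bash
python3 -m jog '[{"linear":[0.006,0.003,-0.003],"rotation":[0,0,0],"grip":46},{"linear":[0.011,0.003,-0.003],"rotation":[0,0,0],"grip":46},{"linear":[0.014,0.003,-0.003],"rotation":[0,0,0],"grip":46},{"linear":[0.014,0.003,-0.003],"rotation":[0,0,0],"grip":46}]' 70; python3 -m jog '[{"linear":[0,0,0],"rotation":[0,0,0],"grip":62},{"linear":[0,0,0],"rotation":[0,0,0],"grip":75},{"linear":[0,0,0],"rotation":[0,0,0],"grip":75},{"linear":[0,0,0],"rotation":[0,0,0],"grip":75},{"linear":[-0.05,0,0],"rotation":[0,0,0],"grip":75},{"linear":[-0.17,0,0],"rotation":[0,0,0],"grip":75},{"linear":[-0.3,0,0],"rotation":[0,0,0],"grip":85},{"linear":[-0.4,0,0],"rotation":[0,0,0],"grip":85},{"linear":[-0.4,0.0,0],"rotation":[0,0,0],"grip":85}]' 70; python3 - <<'E'
from h import *
plan((520,150,130,0),(544,60,130,0))
c=calibration("wrist");p,d=capture("wrist"); cv2.imwrite("pics/w12.png",p[:,:,::-1])
W=cloud(c,d)
for x,y in((484,369),):
    m=((W[:,:,2]>35)&(W[:,:,2]<50)&(abs(W[:,:,0]-x)<45)&(abs(W[:,:,1]-y)<45)).astype(np.uint8)
    cn=max(cv2.findContours(m,0,1)[0],key=cv2.contourArea);print(np.median(W[:,:,2][m>0]),rect(c,cn,43))
E
```

```text
time_s: 17.2
eef_pos: [484.4, 368.8, 11.4]
ee_rot: [0.707, 0.001, 0.707, -0.001]
force: [0.1, -0.5, -0.8]
grip_width: 0.636
time_s: 17.95
eef_pos: [486.8, 370.2, 138.3]
ee_rot: [0.711, 0.003, 0.703, 0.001]
force: [0.4, 0.7, 0.8]
grip_width: 0.997
pos [486.8 370.2 138.3] jaw -0.2 j6 0.46 t 17.9 grip 85.1 F [0.4 0.7 0.8]
(520, 150, 130, 0) lin [0.026, -0.734, 0.113] rot [-0.006, 0.022, -0.009]
(544, 60, 130, 0) lin [0.025, -1.034, 0.194] rot [-0.006, 0.022, -0.009]
42.96443665527107 (485.0, 369.7, 56.8, 55.3, -88.4)
```

View pics/w12.png

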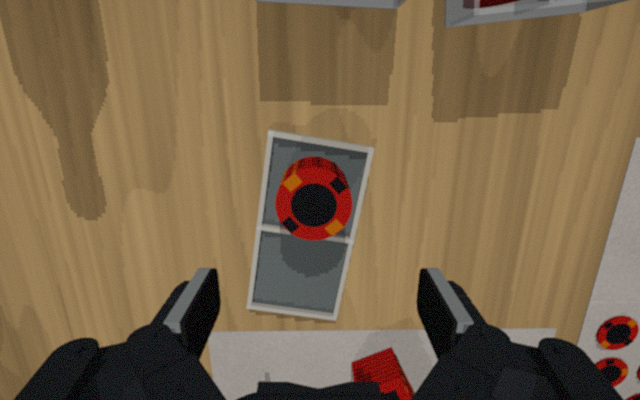

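The wide stack at (314,205) stands in the far bay with its top at z=43. Now the second wide stack.

```bash
python3 -m jog '[{"linear":[0.025,-1,0.19],"rotation":[-0.006,0.02,-0.01],"grip":85},{"linear":[0.025,-1,0.19],"rotation":[-0.006,0.02,-0.01],"grip":85},{"linear":[0.025,-1,0.19],"rotation":[-0.006,0.02,-0.01],"grip":85},{"linear":[0.025,-1,0.19],"rotation":[-0.006,0.02,-0.01],"grip":85},{"linear":[0.025,-1,0.19],"rotation":[-0.006,0.02,-0.01],"grip":85},{"linear":[0.025,-1,0.19],"rotation":[-0.006,0.02,-0.01],"grip":85},{"linear":[0.025,-1,0.19],"rotation":[-0.006,0.02,-0.01],"grip":85},{"linear":[0.025,-1,0.19],"rotation":[-0.006,0.02,-0.01],"grip":85},{"linear":[0.025,-1,0.19],"rotation":[-0.006,0.02,-0.01],"grip":85},{"linear":[0.025,-1,0.19],"rotation":[-0.006,0.02,-0.01],"grip":85}]' 70; python3 - <<'E'
from h import *
plan((544,60,6,0))
E
```

```text
time_s: 18.83
eef_pos: [541.3, 69.5, 126.0]
ee_rot: [0.705, -0.0, 0.709, -0.001]
force: [-0.6, -0.0, 0.3]
grip_width: 0.995
pos [541.3  69.5 126. ] jaw -0.1 j6 -0.08 t 18.8 grip 85.0 F [-0.6 -0.   0.3]
(544, 60, 6, 0) lin [0.4, -0.031, 0.011] rot [-0.003, -0.01, 0.004]
```

```bash
python3 -m jog '[{"linear":[0,-0.031,0.01],"rotation":[0,-0.006,0],"grip":85},{"linear":[0.1,-0.031,0.01],"rotation":[0,-0.006,0],"grip":85},{"linear":[0.2,-0.031,0.01],"rotation":[0,-0.006,0],"grip":85},{"linear":[0.3,-0.031,0.01],"rotation":[0,-0.006,0],"grip":85},{"linear":[0.37,-0.031,0.01],"rotation":[0,-0.006,0],"grip":85},{"linear":[0.4,-0.031,0.01],"rotation":[0,-0.006,0],"grip":85},{"linear":[0.4,-0.031,0.01],"rotation":[0,-0.006,0],"grip":85},{"linear":[0.4,-0.031,0.01],"rotation":[0,-0.006,0],"grip":85}]' 70; python3 - <<'E'
from h import *
plan((544,60,6,0))
p,d=capture("wrist"); cv2.imwrite("pics/w13.png",p[:,:,::-1])
E
```

```text
time_s: 19.5
eef_pos: [544.1, 60.5, 6.6]
ee_rot: [0.707, -0.0, 0.708, -0.001]
force: [0.3, 0.4, 1.5]
grip_width: 0.997
pos [544.1  60.5   6.6] jaw -0.0 j6 -0.1 t 19.5 grip 85.1 F [0.3 0.4 1.5]
(544, 60, 6, 0) lin [0.002, -0.002, -0.0] rot [-0.001, -0.003, 0.004]
```

View pics/w13.png

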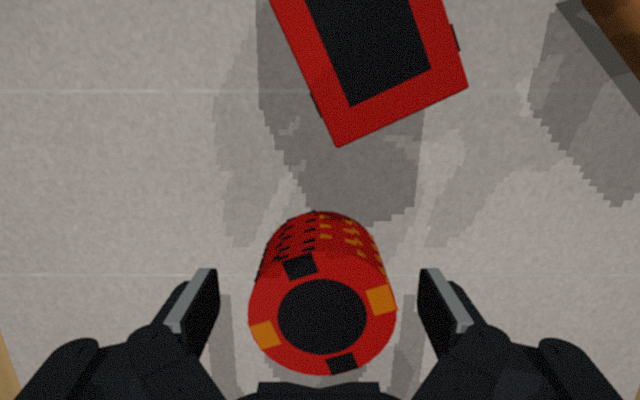

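Centred at (322,317). Closing and lifting.

```bash
python3 -m jog '[{"linear":[0,0,0],"rotation":[0,0,0],"grip":46},{"linear":[0,0,0],"rotation":[0,0,0],"grip":46},{"linear":[0,0,0],"rotation":[0,0,0],"grip":46},{"linear":[0,0,0],"rotation":[0,0,0],"grip":46},{"linear":[0,0,0],"rotation":[0,0,0],"grip":46},{"linear":[0,0,0],"rotation":[0,0,0],"grip":46},{"linear":[0,0,0],"rotation":[0,0,0],"grip":46},{"linear":[0,0,0],"rotation":[0,0,0],"grip":46},{"linear":[-0.03,0,0],"rotation":[0,0,0],"grip":46},{"linear":[-0.12,0,0],"rotation":[0,0,0],"grip":46},{"linear":[-0.24,0,0],"rotation":[0,0,0],"grip":46},{"linear":[-0.35,0,0],"rotation":[0,0,0],"grip":46},{"linear":[-0.4,0,0],"rotation":[0,0,0],"grip":46},{"linear":[-0.4,0,0],"rotation":[0,0,0],"grip":46}]' 70; python3 - <<'E'
from h import *
plan((470.5,290,130,0),(470.5,290,10,0))
E
```

```text
time_s: 20.72
eef_pos: [546.0, 60.5, 131.4]
ee_rot: [0.71, -0.001, 0.705, -0.001]
force: [0.3, 0.2, -3.0]
grip_width: 0.637
pos [546.   60.5 131.4] jaw -0.0 j6 -0.1 t 20.7 grip 54.4 F [ 0.3  0.2 -3. ]
(470.5, 290, 130, 0) lin [0.001, 0.765, -0.252] rot [-0.001, 0.014, 0.006]
(470.5, 290, 10, 0) lin [0.401, 0.766, -0.255] rot [-0.001, 0.014, 0.006]
```

```bash
python3 -m jog '[{"linear":[0,0.1,-0.03],"rotation":[0,0.014,0.006],"grip":46},{"linear":[0,0.766,-0.254],"rotation":[0,0.014,0.006],"grip":46},{"linear":[0,0.766,-0.254],"rotation":[0,0.014,0.006],"grip":46},{"linear":[0,0.766,-0.254],"rotation":[0,0.014,0.006],"grip":46},{"linear":[0,0.766,-0.254],"rotation":[0,0.014,0.006],"grip":46},{"linear":[0,0.766,-0.254],"rotation":[0,0.014,0.006],"grip":46},{"linear":[0,0.766,-0.254],"rotation":[0,0.014,0.006],"grip":46},{"linear":[0,0.766,-0.254],"rotation":[0,0.014,0.006],"grip":46},{"linear":[0,0.766,-0.254],"rotation":[0,0.014,0.006],"grip":46},{"linear":[0.1,0.766,-0.254],"rotation":[0,0.014,0.006],"grip":46},{"linear":[0.2,0.766,-0.254],"rotation":[0,0.014,0.006],"grip":46},{"linear":[0.3,0.766,-0.254],"rotation":[0,0.014,0.006],"grip":46},{"linear":[0.36,0.766,-0.254],"rotation":[0,0.014,0.006],"grip":46},{"linear":[0.385,0.766,-0.254],"rotation":[0,0.014,0.006],"grip":46},{"linear":[0.385,0.766,-0.254],"rotation":[0,0.014,0.006],"grip":46},{"linear":[0.385,0.766,-0.254],"rotation":[0,0.014,0.006],"grip":46}]' 70; python3 - <<'E'
from h import *
plan((470.5,290,10,0))
p,d=capture("wrist"); cv2.imwrite("pics/w14.png",p[:,:,::-1])
E
```

```text
time_s: 22.05
eef_pos: [471.5, 289.1, 15.0]
ee_rot: [0.707, 0.001, 0.707, -0.001]
force: [0.3, -0.4, -3.2]
grip_width: 0.636
pos [471.5 289.1  15. ] jaw -0.1 j6 0.34 t 22.1 grip 54.3 F [ 0.3 -0.4 -3.2]
(470.5, 290, 10, 0) lin [0.017, 0.003, -0.004] rot [-0.004, 0.001, -0.0]
```

View pics/w14.png

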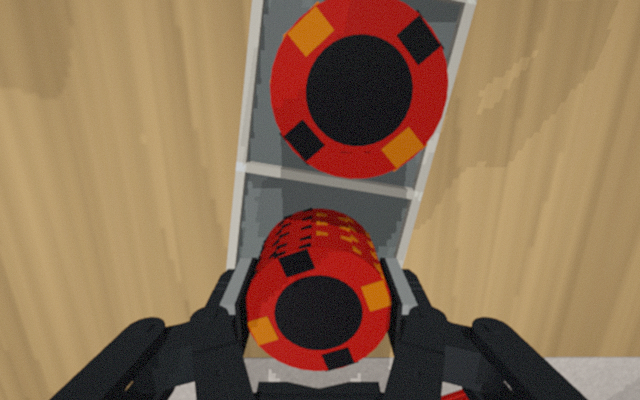

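It's over the near bay and clear of the divider. Lower and release.

```bash
python3 -m jog '[{"linear":[0.006,0.003,-0.003],"rotation":[0,0,0],"grip":46},{"linear":[0.011,0.003,-0.003],"rotation":[0,0,0],"grip":46},{"linear":[0.014,0.003,-0.003],"rotation":[0,0,0],"grip":46},{"linear":[0.014,0.003,-0.003],"rotation":[0,0,0],"grip":46}]' 70; python3 -m jog '[{"linear":[0,0,0],"rotation":[0,0,0],"grip":62},{"linear":[0,0,0],"rotation":[0,0,0],"grip":75},{"linear":[0,0,0],"rotation":[0,0,0],"grip":75},{"linear":[0,0,0],"rotation":[0,0,0],"grip":75},{"linear":[-0.05,0,0],"rotation":[0,0,0],"grip":75},{"linear":[-0.17,0,0],"rotation":[0,0,0],"grip":75},{"linear":[-0.3,0,0],"rotation":[0,0,0],"grip":75},{"linear":[-0.4,0,0],"rotation":[0,0,0],"grip":75},{"linear":[-0.4,0.0,0],"rotation":[0,0,0],"grip":75}]' 70; python3 - <<'E'
from h import *
plan((553,163.3,120,25.2))
c=calibration("wrist");p,d=capture("wrist"); cv2.imwrite("pics/w15.png",p[:,:,::-1])
W=cloud(c,d)
for x,y in((484,369),(470.5,290),(553,163)):
    m=((W[:,:,2]>35)&(W[:,:,2]<50)&(abs(W[:,:,0]-x)<39)&(abs(W[:,:,1]-y)<39)).astype(np.uint8)
    cn=max(cv2.findContours(m,0,1)[0],key=cv2.contourArea);print(np.median(W[:,:,2][m>0]),rect(c,cn,43))
E
```

```text
time_s: 22.43
eef_pos: [471.1, 290.2, 11.9]
ee_rot: [0.708, 0.001, 0.706, -0.0]
force: [-1.5, -1.8, 3.6]
grip_width: 0.63
time_s: 23.18
eef_pos: [473.4, 291.2, 138.1]
ee_rot: [0.711, 0.002, 0.703, 0.001]
force: [0.9, 1.0, 0.9]
grip_width: 0.881
pos [473.4 291.2 138.1] jaw -0.1 j6 0.34 t 23.2 grip 75.2 F [0.9 1.  0.9]
(553, 163.3, 120, 25.2) lin [0.062, -0.426, 0.265] rot [-0.883, 0.026, -0.003]
42.96054613737007 (485.1, 368.6, 55.5, 55.2, -0.2)
42.969634805218334 (471.6, 290.8, 56.4, 56.1, 47.8)
39.780871234934125 (544.3, 165.2, 73.0, 26.4, -68.3)
```

View pics/w15.png

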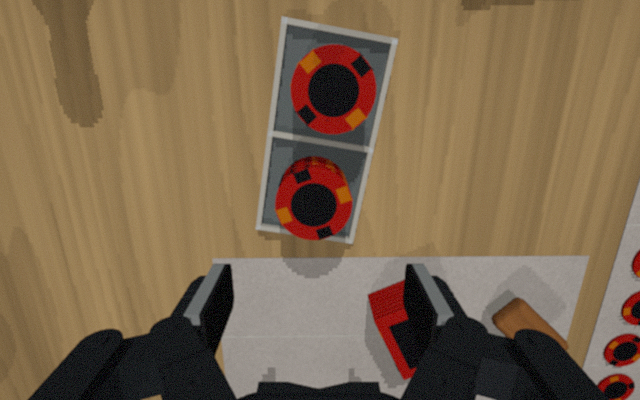

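Both wide stacks stand in their bays at (333,90) and (314,205), tops at z=43. The plaques are still unmoved at about (410,330). Moving above them with the jaws turned across the block.

```bash
python3 -m jog '[{"linear":[0.06,-0.426,0.265],"rotation":[-0.883,0.026,-0.003],"grip":75},{"linear":[0.06,-0.426,0.265],"rotation":[-0.883,0.026,-0.003],"grip":75},{"linear":[0.06,-0.426,0.265],"rotation":[-0.883,0.026,-0.003],"grip":75},{"linear":[0.06,-0.426,0.265],"rotation":[-0.883,0.026,-0.003],"grip":75},{"linear":[0.06,-0.426,0.265],"rotation":[-0.883,0.026,-0.003],"grip":75},{"linear":[0.06,-0.426,0.265],"rotation":[-0.883,0.026,-0.003],"grip":75},{"linear":[0.06,-0.426,0.265],"rotation":[-0.883,0.026,-0.003],"grip":75}]' 60; python3 - <<'E'
from h import *
plan((553,163.3,8,25.2))
E
```

```text
time_s: 23.82
eef_pos: [551.0, 163.1, 116.2]
ee_rot: [0.688, -0.154, 0.692, 0.154]
force: [0.6, -0.1, -0.2]
grip_width: 0.877
pos [551.  163.1 116.2] jaw 25.1 j6 -0.35 t 23.8 grip 74.9 F [ 0.6 -0.1 -0.2]
(553, 163.3, 8, 25.2) lin [0.36, -0.003, 0.009] rot [-0.002, -0.012, -0.003]
```

```bash
python3 -m jog '[{"linear":[0.1,-0.003,0.006],"rotation":[0,-0.008,0],"grip":75},{"linear":[0.2,-0.003,0.006],"rotation":[0,-0.008,0],"grip":75},{"linear":[0.3,-0.003,0.006],"rotation":[0,-0.008,0],"grip":75},{"linear":[0.35,-0.003,0.006],"rotation":[0,-0.008,0],"grip":75},{"linear":[0.36,-0.003,0.006],"rotation":[0,-0.008,0],"grip":75},{"linear":[0.36,-0.003,0.006],"rotation":[0,-0.008,0],"grip":75},{"linear":[0.36,-0.003,0.006],"rotation":[0,-0.008,0],"grip":75}]' 60; python3 - <<'E'
from h import *
plan((553,163.3,8,25.2))
p,d=capture("wrist"); cv2.imwrite("pics/w16.png",p[:,:,::-1])
E
```

```text
time_s: 24.4
eef_pos: [552.6, 163.6, 9.2]
ee_rot: [0.69, -0.154, 0.69, 0.154]
force: [-0.5, -0.2, -0.3]
grip_width: 0.877
pos [552.6 163.6   9.2] jaw 25.2 j6 -0.36 t 24.4 grip 74.9 F [-0.5 -0.2 -0.3]
(553, 163.3, 8, 25.2) lin [0.004, -0.002, 0.001] rot [-0.001, -0.001, -0.002]
```

View pics/w16.png

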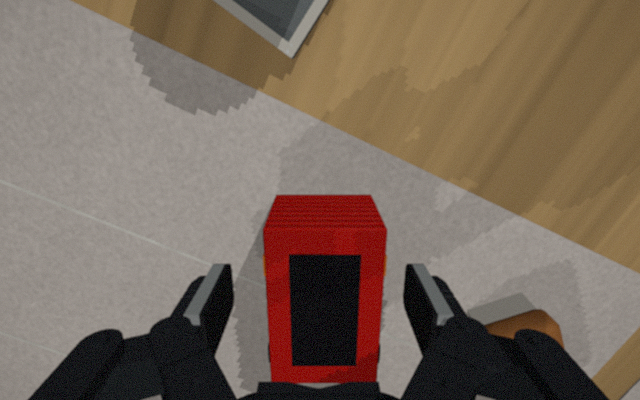

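The block is square to the pads, spanning x=265–385 in the image. The brush at (520,330) is behind the right finger but not touched, as the force is about zero. Closing and lifting.

```bash
python3 -m jog '[{"linear":[0.002,0,0],"rotation":[0,0,0],"grip":35},{"linear":[0.002,0,0],"rotation":[0,0,0],"grip":35},{"linear":[0.002,0,0],"rotation":[0,0,0],"grip":35},{"linear":[0.002,0,0],"rotation":[0,0,0],"grip":35},{"linear":[0.002,0,0],"rotation":[0,0,0],"grip":35},{"linear":[0.002,0,0],"rotation":[0,0,0],"grip":35},{"linear":[0.002,0,0],"rotation":[0,0,0],"grip":35},{"linear":[0.002,0,0],"rotation":[0,0,0],"grip":35},{"linear":[-0.03,0,0],"rotation":[0,0,0],"grip":35},{"linear":[-0.12,0,0],"rotation":[0,0,0],"grip":35},{"linear":[-0.24,0,0],"rotation":[0,0,0],"grip":35},{"linear":[-0.35,0,0],"rotation":[0,0,0],"grip":35},{"linear":[-0.4,0,0],"rotation":[0,0,0],"grip":35},{"linear":[-0.4,0,0],"rotation":[0,0,0],"grip":35}]' 70; python3 - <<'E'
from h import *
plan((520,-30,130,50),(448.3,-239,130,76.5))
E
```

```text
time_s: 25.62
eef_pos: [554.4, 163.6, 133.8]
ee_rot: [0.693, -0.154, 0.688, 0.154]
force: [0.0, -0.5, -3.0]
grip_width: 0.505
pos [554.4 163.6 133.8] jaw 25.2 j6 -0.36 t 25.6 grip 43.2 F [ 0.  -0.5 -3. ]
(520, -30, 130, 50) lin [0.011, -0.535, -0.378] rot [-0.867, 0.012, 0.007]
(448.3, -239, 130, 76.5) lin [0.009, -1.064, -0.891] rot [-1.792, 0.011, 0.009]
```

```bash
python3 -m jog '[{"linear":[0.01,-0.1,-0.07],"rotation":[-0.15,0.01,0],"grip":35},{"linear":[0.01,-0.535,-0.378],"rotation":[-0.867,0.01,0.007],"grip":35},{"linear":[0.01,-0.535,-0.378],"rotation":[-0.867,0.01,0.007],"grip":35},{"linear":[0.01,-0.535,-0.378],"rotation":[-0.867,0.01,0.007],"grip":35},{"linear":[0.01,-0.535,-0.378],"rotation":[-0.867,0.01,0.007],"grip":35},{"linear":[0.01,-0.535,-0.378],"rotation":[-0.867,0.01,0.007],"grip":35},{"linear":[0.01,-0.535,-0.378],"rotation":[-0.867,0.01,0.007],"grip":35},{"linear":[0.01,-0.535,-0.378],"rotation":[-0.867,0.01,0.007],"grip":35}]' 70; python3 - <<'E'
from h import *
plan((448.3,-239,130,76.5))
E
```

```text
time_s: 26.28
eef_pos: [519.6, -29.5, 129.6]
ee_rot: [0.641, -0.298, 0.641, 0.299]
force: [0.7, 0.3, -2.1]
grip_width: 0.501
pos [519.6 -29.5 129.6] jaw 49.9 j6 -1.16 t 26.3 grip 42.8 F [ 0.7  0.3 -2.1]
(448.3, -239, 130, 76.5) lin [-0.002, -0.267, -0.687] rot [-0.927, 0.002, -0.003]
```

```bash
python3 -m jog '[{"linear":[0,-0.05,-0.12],"rotation":[-0.2,0,0],"grip":35},{"linear":[0,-0.267,-0.687],"rotation":[-0.927,0,0],"grip":35},{"linear":[0,-0.267,-0.687],"rotation":[-0.927,0,0],"grip":35},{"linear":[0,-0.267,-0.687],"rotation":[-0.927,0,0],"grip":35},{"linear":[0,-0.267,-0.687],"rotation":[-0.927,0,0],"grip":35},{"linear":[0,-0.267,-0.687],"rotation":[-0.927,0,0],"grip":35},{"linear":[0,-0.267,-0.687],"rotation":[-0.927,0,0],"grip":35},{"linear":[0,-0.267,-0.687],"rotation":[-0.927,0,0],"grip":35},{"linear":[0,-0.267,-0.687],"rotation":[-0.927,0,0],"grip":35}]' 70; python3 - <<'E'
from h import *
plan((448.3,-239,15,76.5))
p,d=capture("wrist"); cv2.imwrite("pics/w17.png",p[:,:,::-1])
E
```

```text
time_s: 27.03
eef_pos: [448.7, -237.3, 128.8]
ee_rot: [0.555, -0.437, 0.555, 0.439]
force: [-0.2, -0.6, -1.2]
grip_width: 0.501
pos [ 448.7 -237.3  128.8] jaw 76.6 j6 -2.05 t 27.0 grip 42.8 F [-0.2 -0.6 -1.2]
(448.3, -239, 15, 76.5) lin [0.379, -0.001, -0.007] rot [0.002, 0.004, -0.004]
```

View pics/w17.png

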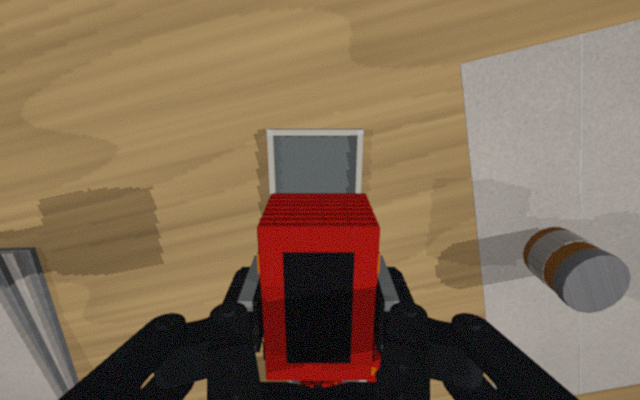

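The block is lined up with the oblong tray: tray rims at x=267 and 362, block at 260–377. The jar is untouched at (575,270). Lowering.

```bash
python3 -m jog '[{"linear":[0.1,0,-0.006],"rotation":[0,0,0],"grip":35},{"linear":[0.2,0,-0.006],"rotation":[0,0,0],"grip":35},{"linear":[0.3,0,-0.006],"rotation":[0,0,0],"grip":35},{"linear":[0.36,0,-0.006],"rotation":[0,0,0],"grip":35},{"linear":[0.376,0,-0.006],"rotation":[0,0,0],"grip":35},{"linear":[0.376,0,-0.006],"rotation":[0,0,0],"grip":35},{"linear":[0.376,0,-0.006],"rotation":[0,0,0],"grip":35}]' 70; python3 - <<'E'
from h import *
plan((448.3,-239,12,76.5))
p,d=capture("wrist"); cv2.imwrite("pics/w18.png",p[:,:,::-1])
E
```

```text
time_s: 27.67
eef_pos: [449.1, -238.0, 16.8]
ee_rot: [0.555, -0.438, 0.554, 0.439]
force: [0.4, -0.4, -3.0]
grip_width: 0.504
pos [ 449.1 -238.    16.8] jaw 76.7 j6 -2.06 t 27.7 grip 43.0 F [ 0.4 -0.4 -3. ]
(448.3, -239, 12, 76.5) lin [0.016, 0.002, -0.004] rot [0.007, 0.003, -0.002]
```

View pics/w18.png

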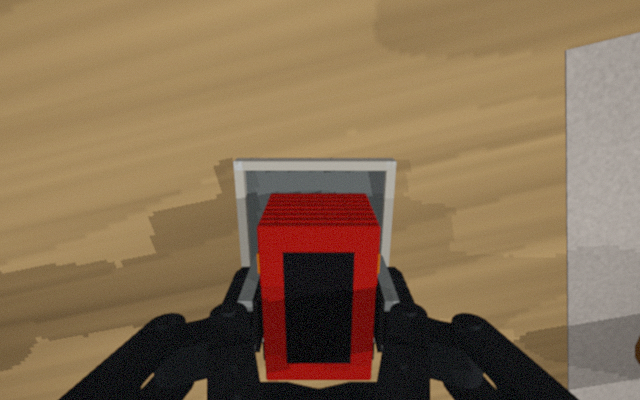

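It's centred inside the rims. Lower the last few mm, release and lift.

```bash
python3 -m jog '[{"linear":[0.006,0.001,-0.002],"rotation":[0,0,0],"grip":35},{"linear":[0.012,0.001,-0.002],"rotation":[0,0,0],"grip":35},{"linear":[0.016,0.001,-0.002],"rotation":[0,0,0],"grip":35},{"linear":[0.016,0.001,-0.002],"rotation":[0,0,0],"grip":35}]' 70; python3 -m jog '[{"linear":[0,0,0],"rotation":[0,0,0],"grip":52},{"linear":[0,0,0],"rotation":[0,0,0],"grip":68},{"linear":[0,0,0],"rotation":[0,0,0],"grip":68},{"linear":[0,0,0],"rotation":[0,0,0],"grip":68},{"linear":[-0.05,0,0],"rotation":[0,0,0],"grip":68},{"linear":[-0.17,0,0],"rotation":[0,0,0],"grip":68},{"linear":[-0.3,0,0],"rotation":[0,0,0],"grip":75},{"linear":[-0.5,0,0],"rotation":[0,0,0],"grip":75},{"linear":[-0.5,0,0],"rotation":[0,0,0],"grip":75},{"linear":[-0.5,0,0],"rotation":[0,0,0],"grip":75}]' 70; python3 - <<'E'
from h import *
plan((330,-150,200,76.5))
p,d=capture("wrist"); cv2.imwrite("pics/w19.png",p[:,:,::-1])
c=calibration("wrist"); W=cloud(c,d)
m=((W[:,:,2]>35)&(W[:,:,2]<50)&(abs(W[:,:,0]-448)<49)&(abs(W[:,:,1]+239)<49)).astype(np.uint8)
cn=max(cv2.findContours(m,0,1)[0],key=cv2.contourArea);print(np.median(W[:,:,2][m>0]),rect(c,cn,43))
c=calibration("top"); p,d=capture("top"); cv2.imwrite("pics/top1.png",cv2.resize(p[130:270,160:460,::-1],None,fx=2.6,fy=2.6,interpolation=cv2.INTER_CUBIC))
p,d2=capture("scene"); cv2.imwrite("pics/scene1.png",p[:,:,::-1])
W=cloud(c,d); z=W[:,:,2]
m=((z>22)&(z<75)&(d>0)).astype(np.uint8); m[:135]=0;m[275:]=0;m[:,:160]=0;m[:,460:]=0
n,l,st,ce=cv2.connectedComponentsWithStats(m)
for i in range(1,n):
    if st[i,4]<40: continue
    cn=cv2.findContours((l==i).astype(np.uint8),0,1)[0][0]; t=np.percentile(z[l==i],70)
    print(np.round(ce[i],1),st[i,4],"ztop",round(t,1),rect(c,cn,t))
E
```

```text
time_s: 28.05
eef_pos: [449.2, -239.1, 13.3]
ee_rot: [0.555, -0.439, 0.554, 0.439]
force: [-1.1, 2.5, 7.2]
grip_width: 0.504
time_s: 28.88
eef_pos: [450.5, -240.4, 167.8]
ee_rot: [0.556, -0.442, 0.554, 0.436]
force: [0.5, -0.7, 1.1]
grip_width: 0.873
pos [ 450.5 -240.4  167.8] jaw 76.7 j6 -2.06 t 28.9 grip 74.6 F [ 0.5 -0.7  1.1]
(330, -150, 200, 76.5) lin [-0.112, 0.459, 0.2] rot [0.006, -0.006, 0.017]
39.97483697747205 (446.1, -237.8, 69.1, 43.8, -13.3)
[266.6 156.8] 342 ztop 30.3 (661.5, 157.4, 69.7, 34.5, -42.8)
[435.8 168. ] 215 ztop 42.8 (616.2, -272.9, 44.7, 37.5, -47.2)
[412.4 173.9] 212 ztop 43.5 (602.8, -213.9, 42.5, 37.5, -47.1)
[351.9 197.8] 310 ztop 55.5 (543.7, -56.9, 50.6, 45.0, -2.2)
[183.9 228.3] 439 ztop 43.5 (480.9, 364.8, 60.0, 54.7, 70.1)
[215.2 232.7] 426 ztop 43.6 (467.0, 286.1, 57.8, 54.9, 88.4)
```

View pics/top1.png

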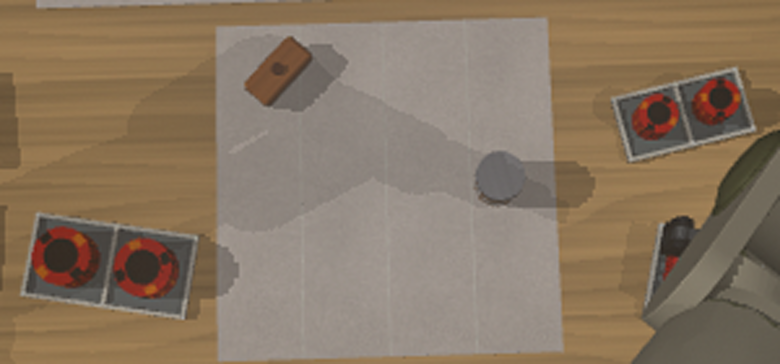

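View pics/w19.png

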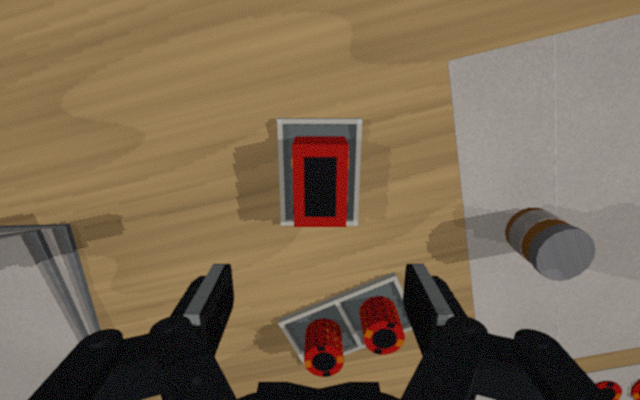

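View pics/scene1.png

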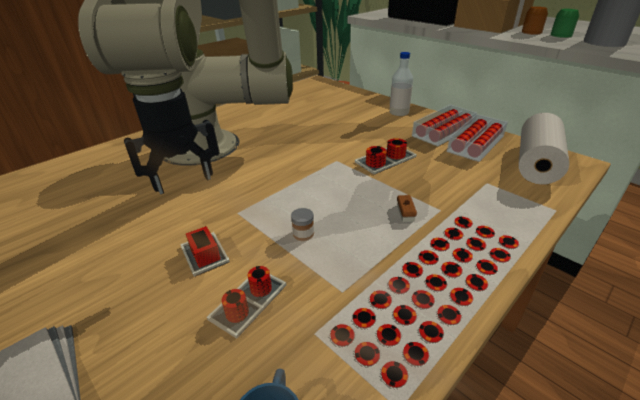

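All pieces look seated, but the block's top read 40.0 mm where I expect 43. I'll back off a little and measure it again at rest, with a plane fit.

```bash
python3 -m jog '[{"linear":[-0.1,0.1,0],"rotation":[0,0,0.017],"grip":75},{"linear":[-0.1,0.1,0],"rotation":[0,0,0.017],"grip":75},{"linear":[-0.1,0.1,0],"rotation":[0,0,0.017],"grip":75},{"linear":[-0.1,0.1,0],"rotation":[0,0,0.017],"grip":75},{"linear":[-0.1,0.1,0],"rotation":[0,0,0.017],"grip":75}]' 70; python3 - <<'E'
from h import *
plan()
c=calibration("wrist"); p,d=capture("wrist"); W=cloud(c,d); z=W[:,:,2]
cv2.imwrite("pics/w20.png",p[:,:,::-1])
def fit(x,y,r,zl=32):
    m=((z>zl)&(z<50)&(abs(W[:,:,0]-x)<r)&(abs(W[:,:,1]-y)<r)).astype(np.uint8)
    P=W[m>0]; P=P[P[:,2]>np.percentile(P[:,2],50)-1.5]
    A=np.c_[P[:,:2]-[x,y],np.ones(len(P))]; k=np.linalg.lstsq(A,P[:,2],rcond=None)[0]
    cn=max(cv2.findContours(m,0,1)[0],key=cv2.contourArea)
    print((x,y),"n",len(P),"z",P[:,2].mean().round(2),"pct",np.percentile(P[:,2],[1,25,50,75,99]).round(1),"tilt deg",np.degrees(k[:2]).round(2),rect(c,cn,43))
fit(448,-239,49); fit(607,-214,30); fit(621,-276,30)
tb=z[(abs(W[:,:,0]-420)<60)&(abs(W[:,:,1]+170)<15)&(d>0)]; print("table",np.percentile(tb,[5,50,95]).round(1))
fl=z[(z>-5)&(z<7)&(abs(W[:,:,0]-(448-.973*40))<3)&(abs(W[:,:,1]-(-239+.23*40))<15)&(d>0)]; print("floor by block",np.percentile(fl,[5,50,95]).round(1))
u,v=321,190
E
```

```text
time_s: 29.45
eef_pos: [419.4, -231.8, 191.1]
ee_rot: [0.553, -0.435, 0.556, 0.442]
force: [-0.1, -0.3, -0.3]
grip_width: 0.885
pos [ 419.4 -231.8  191.1] jaw 76.7 j6 -2.09 t 29.4 grip 75.6 F [-0.1 -0.3 -0.3]
(448, -239) n 3513 z 42.66 pct [41.2 42.2 42.7 43.1 44.3] tilt deg [-0.08 -0.02] (447.2, -238.5, 71.3, 44.0, -13.3)
(607, -214) n 944 z 42.46 pct [40.9 42.  42.5 43.  44.1] tilt deg [0.3  0.16] (602.1, -214.1, 47.1, 38.3, -4.7)
(621, -276) n 871 z 42.48 pct [40.9 42.  42.5 43.  44.1] tilt deg [0.15 0.13] (615.5, -274.8, 47.1, 38.7, -7.1)
table [ -1.2 251.6 268.2]
floor by block [1.5 2.6 4.2]
```

View pics/w20.png

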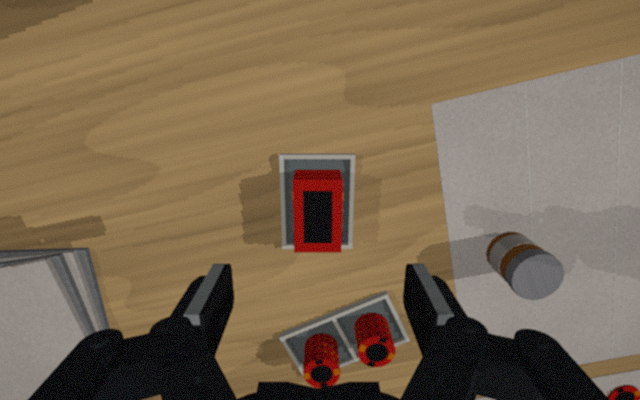

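Measured at rest, the block's top is at 42.7 mm, level to 0.1°, and centred in its bay at (318,210). The low reading came from the arm still moving. Handing in.

```bash
python3 -c "
from rig import finish_job
print(finish_job())"
```

```text
the job is handed in; nothing more can be done
None
```

All five pieces are in their trays and let go, and the job was handed in at 29.5 s of robot time. I placed the two narrow stacks first, then the two wide stacks, then the block of plaques with its long side along the oblong bay (-13.3° against the tray's -13.5°).

- **Pieces seated:** in the last wrist-camera check on each, all the tops were about 43 mm above the table, which is the 3 mm floor plus the 40 mm piece. The narrow stacks and the block were level to within about 0.3°. I fitted no tilt for the wide stacks; their tops read 43.0 mm after release.
- **Jar and brush:** the top camera measured both within 0.1 mm of where they started.
- **Forces:** the force readings at the end of each move never passed about 10 N.
- **Checks that disagreed:**
  - The wrist and top cameras differed by about 4 mm, so I used their mean. The bays allow about 10 mm either way.
  - The block's top first read 40.0 mm while the arm was still settling. Measured again at rest it was 42.7 mm.
  - In the final top view the arm hid the block, so its placement was confirmed by the wrist camera and seen in the scene picture.

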